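# Wind open the dust hood, sort the left- and right-hand brackets, wind it shut

### The job

Wind the clear dust hood of the parts station fully open with its crank, keeping hold of the crank's loose red grip sleeve while it turns and never pushing the hood itself. Then stand the left-hand brass bracket on its foot in the blue bin and the right-hand one on its foot in the yellow bin, and last wind the hood fully shut again with the crank. Leave the sample jar, the small beaker and the dropper bottle where they stand.

Things in the scene. Friction and masses are not known exactly. Their poses are not given: they have to be found in the camera images.
- machine: Grey parts station fixed to the worktop, 130 mm deep (x), 280 wide (y). Origin on the worktop; x to its back, y to its left, z up; its front (-x) faces the robot. Left part (y -39 to +126 mm): tray with black mat, top 22 mm high, no rim, under a clear hood. Right part (y -155 to -40 mm): gear housing, up to 112 mm high, whose face slopes down to the front, 35 degrees from level, and carries the crank.
- crank_centre (a point): Centre of the circle (radius 42 mm) on which sleeve_mid runs; fixed to the machine at [-35, -108, 128] mm in its frame, axes as the machine's. The crank's axis passes through it, square to the sloping face: in the machine's frame along [-0.574, 0, 0.819], up and to the front, 35 degrees from vertical. The circle lies square to that.
- sleeve_mid (a point): Point on the axis of the red ribbed grip sleeve, 30 mm above its lower end. Sleeve: diameter 24 mm (27 at the ends), 57 mm long, parallel to the crank's axis, spinning freely on its pin at the end of the flat steel crank arm: a gripper pointing along the pin can hold it and go round without turning. The arm lies just below the sleeve; the hub stands 4 mm above the arm.
- sleeve: The same grip sleeve; origin at its lower end on its axis, 30 mm from sleeve_mid. z up along the pin.
- crank (a joint): Turn of the crank, rad. 0: hood shut, arm pointing straight up the slope to the back. Grows clockwise seen from above the sloping face (first to the machine's right, -y, then down the slope) to a stop at 7.85 (one and a quarter turns: hood fully open). Starts between 0 and 0.8. Stiff (about 2.5 N at the sleeve); stays where it is left.
- hood (a joint): Angle of the clear hood, rad, geared to the crank (0.2445 x its turn): 0 shut, 1.92 fully open, leaning back behind the tray. Hinged along the tray's rear edge, 62 mm behind the machine's origin, 30 mm high. A clear box with blue edges, 122 mm deep, 156 mm wide, its top 78 mm high when shut.
- left_bracket: Left-hand brass bracket, on the tray, 80 g. Upright web 50 mm long (x), 10 thick (y), 28 high; over its +x end a horn 14 mm long, top 42 mm high; along its lower edge a foot plate 6 mm thick reaching 25 mm from the web's middle plane to its +y. With the foot towards the viewer, the horn is at the viewer's left. Origin on the underside, under the web's middle; z up.
- right_bracket: Right-hand brass bracket, the mirror image: its foot reaches to its own -y, the horn is at its +x end; with the foot towards the viewer, the horn is at the viewer's right. Sizes and origin as the left one. The two stand side by side on the tray, webs about 75 mm apart, either one on either side.
- blue_bin: Blue open bin for the left-hand bracket, fixed, 108 (x) x 104 (y) x 35 mm high, walls and floor 4 mm. Origin under its centre. Between the bins and the machine a fixed microscope, 335 mm high, stands in the way (x 0.43 to 0.60 m, y -0.13 to 0.04 m); behind the left-hand bin place stands a sieve shaker (knobs from x 0.52 m on).
- blue_bin_in (a point): Centre of the blue bin's inner floor, 4 mm over the worktop; axes as the bin's.
- yellow_bin: Yellow open bin for the right-hand bracket, same size, fixed. Origin under its centre.
- yellow_bin_in (a point): Centre of the yellow bin's inner floor, 4 mm over the worktop; axes as the bin's.
- sample_jar: Bystander: white sample jar, 56 mm across, 76 mm high, origin under its centre.
- small_beaker: Bystander: small clear beaker, 55 mm across, 70 mm high, origin under its centre.
- dropper_bottle: Bystander: small brown dropper bottle with black cap, 27 mm across, 99 mm high, origin under its centre.

How it is judged:
By the outcome, as a careful person would: the job done as asked, in the order asked, and still so for the second after the job is handed in, with the robot touching nothing.
It also fails if it takes over 72 s, if anything falls off the work surface, if the arm or the gripper's body presses on something with over 40 N, if the wrist force passes 120 N, or if a joint passes its speed limit or range.

### The arm

A 7-joint arm with a two-finger parallel gripper is mounted at the origin on a cart in front of the work surface, level with it; the furniture and walls round the work are solid. World frame = base frame: x ahead of the robot, y to its left, z up, the work surface at z = 0. Lengths are in m, angles in rad, forces in N, time in s.
With the tool pointing down it reaches from about 0.4 to 0.85 m from the base axis. Payload 10.4 kg.
Tool frame: the origin (TCP) lies on the front face of the gripper's body, between the roots of the fingers; the fingertips stand 70 mm ahead of it and the grasp point (between the pads) lies 51 mm ahead of it; z points along the fingers, y is the direction in which the jaws open and shut (so a half turn about z gives the same grasp; the last joint's range is limited). The gripper opens to 87 mm and grips with 3 to 60 N. Pads are 19 mm wide; open, the fingers measure 117 mm over their backs; the gripper's body (75 mm by 190 mm) begins 51 mm behind the grasp point.
Start: joints at [-1.302, 0.332, -0.065, 1.46, 0.022, 1.35, -0.088], TCP at [0.18, 0.599, 0.292] pointing down, gripper open.
Joint ranges: [-2.6, 2.6], [-0.5, 2.12], [-1.47, 1.34], [0.16, 2.42], [-1.27, 4.41], [0.06, 2.06], [-2.6, 2.6]. Speed limits (rad/s): [2.22, 2.22, 2.79, 2.79, 3.14, 3.14, 3.14].

### API

Orientations are given as [roll, pitch, yaw] about the fixed x, y, z axes, in that order (R = Rz(yaw) Ry(pitch) Rx(roll)).
In Python, from rig import arm, cams, hand_in gives the robot as it stands. The module is installed in compiled form; this text tells all that it offers.
- The arm moves only by the tool send_rows, never from a script. Its argument "moves" is a list that holds one entry, the list of rows, each a list of 7 numbers: the closure in counts, from 0 (fully open) to 255 (shut), then the shift along the world's x, y, z in mm, then the turn, a rotation vector about the world's x, y, z in rad. In form: [[[jaw, dx, dy, dz, wx, wy, wz], ...]]. A call has 1 to 12 rows; each row shifts and turns the commanded pose from where the row before left it; what a row does not reach is not made up. A row lasts 1/8 s, in which the tool goes at most 62.5 mm and 10.7 degrees, less where a joint would pass 70% of its speed; a pose out of reach is approached as far as the arm can. A call is refused whole if a number of a shift passes 62.5 or a number of a turn 0.188, either way. A call with a gripper value outside its range is refused whole. The fingers move at their own pace and stop on an object; the grip force is fixed at half the most. Time passes only in rows, so rows that do not move let the fingers close. It gives the time, the measured TCP pose, the force and the opening at its end, in the units of the state.
- arm.read_state(): the state, without advancing time (a new reading comes with each control period).
- cams.camera(name): name is "scene" or "top" or "wrist"; returns a dict with "pixels" (400x640x3 uint8, red, green, blue), "range_z" (400x640 float32, m along the optical axis (not along the pixel's ray), 0 where there is no reading), "fx", "fy", "cx", "cy" (pixels), "R" (3x3) and "t" (3): a world point X has camera coordinates R X + t. Camera axes: x right, y down, z forward; pixel columns grow to the right and rows downward; lengths in m; the calibration is good to about 2 mm. A picture is of the moment at which its call begins.
- hand_in(): hands the job in, once; it reports no verdict.
Trained networks look in a picture, given as the dict that the camera call returned (one of the last four; its "shot" number tells which), for a name from the list of things; names that differ only in an ending like _2 or _b are one class to them, and where a whole thing is asked for, a point or a joint stands for the part that bears it (a point fixed in the world has none). Each returns a list of dicts, best first, with "score" (0 to 1); they miss things now and then, are a little off and sometimes report something else, mostly with a low value. They report only what shows in the picture. A call takes as long as a camera call.
- cams.cut_out(picture, label): "pixels" (400x640 bool, what is visible of it) and "box" ([left, top, right, bottom] in pixels, round what is visible of it).
The state is a dict: "clock": time; "joint_pos": joint angles; "joint_vel": joint speeds; "joint_efforts": joint torques, N m; "position": TCP position; "ee_rot": TCP orientation; "contact_force": force on the tool from outside, world axes, zero at the start; "wrist_torque": the same for the moment, N m; "width": finger opening in m.
Only numpy, scipy, OpenCV 4.12 (cv2) and the standard library are available. Lean on these libraries where they do the work, as an engineer would, in place of code of your own. Each camera call takes 0.05 s, during which the arm holds its last target.

## Working session

There is one attempt and no reset: what is moved stays moved. The work goes in short steps, Python scripts to look and compute and a tool call to move; the robot and the scene stay as the last step left them, time stands still between calls to the robot, and variables do not carry over. Pictures are saved under pics/ and viewed, and the job is handed in when it is done.

Besides the shell and the picture viewer there is one more tool, called after "Call:" as name(argument=value, ...) on one line, values as JSON. send_rows: Moves the arm, as the interface text tells. Its arguments: {"type":"object","properties":{"moves":{"type":"array"}},"required":["moves"]}

```bash
mkdir -p pics; ls; python3 - <<'E'
from rig import arm, cams
import cv2,numpy as np,pickle
s=arm.read_state(); print({k:np.round(v,3).tolist() for k,v in s.items()})
for n in ["scene","top","wrist"]:
    p=cams.camera(n); pickle.dump(p,open(f"{n}0.pkl","wb"))
    cv2.imwrite(f"pics/{n}0.png",p["pixels"][:,:,::-1])
    print(n,p["fx"],p["cx"],p["cy"],np.round(p["R"],3).tolist(),np.round(p["t"],3))
    if n!="wrist":
      for l in ["machine","sleeve","left_bracket","right_bracket","blue_bin","yellow_bin","sample_jar","small_beaker","dropper_bottle","hood"]:
        r=cams.cut_out(p,l); print(l,[(round(d["score"],2),d["box"]) for d in r[:3]])
E
```

```text
pics
{'clock': 0.0, 'joint_pos': [-1.302, 0.333, -0.065, 1.461, 0.022, 1.35, -0.088], 'joint_vel': [0.0, 0.001, 0.001, -0.0, 0.0, -0.001, 0.0], 'joint_efforts': [-0.0, -62.323, 0.025, -38.992, -0.061, 0.039, 0.0], 'position': [0.18, 0.598, 0.291], 'ee_rot': [-3.14, 0.0, 2.85], 'contact_force': [0.023, 0.179, -0.753], 'wrist_torque': [0.01, 0.036, 0.019], 'width': 0.087}
scene 378.671838053154 325.7241071083022 208.11586076079823 [[0.499, -0.866, -0.021], [-0.363, -0.187, -0.913], [0.787, 0.463, -0.407]] [-0.39   0.277  1.03 ]
machine [(0.76, [328.6, 217.5, 411.5, 285.3])]
sleeve [(0.65, [226.5, 215.7, 264.7, 234.3])]
left_bracket [(0.39, [202.4, 205.5, 235.9, 232.7])]
right_bracket []
blue_bin [(0.92, [229.3, 215.3, 265.9, 236.5]), (0.39, [441.5, 261.4, 452.8, 295.5])]
yellow_bin [(0.86, [201.8, 207.6, 237.8, 230.8])]
sample_jar [(0.53, [284.1, 207.0, 294.6, 219.4])]
small_beaker [(0.69, [228.7, 215.6, 265.9, 239.7]), (0.54, [271.8, 192.7, 279.4, 210.4])]
dropper_bottle [(0.61, [440.9, 262.4, 455.6, 294.0])]
hood [(0.58, [329.2, 218.4, 376.9, 255.1])]
top 425.607013024896 317.6420564584317 206.91810228798235 [[-0.015, -1.0, -0.025], [-0.991, 0.018, -0.136], [0.136, 0.022, -0.99]] [-0.099  0.549  1.387]
machine [(0.73, [338.0, 191.1, 437.3, 261.3])]
sleeve [(0.49, [420.2, 235.0, 423.6, 244.7]), (0.32, [465.5, 240.4, 477.0, 243.1])]
left_bracket [(0.56, [339.3, 192.8, 397.5, 245.1])]
right_bracket []
blue_bin [(0.8, [221.6, 217.7, 254.6, 251.7])]
yellow_bin [(0.92, [174.7, 227.2, 206.8, 260.6]), (0.43, [409.1, 231.9, 429.2, 249.3])]
sample_jar [(0.5, [253.3, 179.6, 274.2, 201.8]), (0.31, [421.2, 233.8, 424.5, 245.3])]
small_beaker [(0.56, [227.3, 164.7, 244.5, 183.9])]
dropper_bottle [(0.5, [462.0, 239.6, 477.6, 245.9])]
hood [(0.64, [341.8, 190.1, 401.2, 245.5])]
wrist 333.92794945961555 315.85104718513065 199.3623581760335 [[0.288, 0.958, 0.0], [0.922, -0.277, 0.272], [0.261, -0.078, -0.962]] [-0.624 -0.032  0.39 ]
```

```bash
python3 - <<'E'
import cv2
a=cv2.imread("pics/scene0.png")[170:310,180:480]; cv2.imwrite("pics/s0c.png",cv2.resize(a,None,fx=2.66,fy=2.66,interpolation=cv2.INTER_CUBIC))
a=cv2.imread("pics/top0.png")[140:290,150:500]; cv2.imwrite("pics/t0c.png",cv2.resize(a,None,fx=2.28,fy=2.28,interpolation=cv2.INTER_CUBIC))
E
```

```text
(no output)
```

View pics/s0c.png

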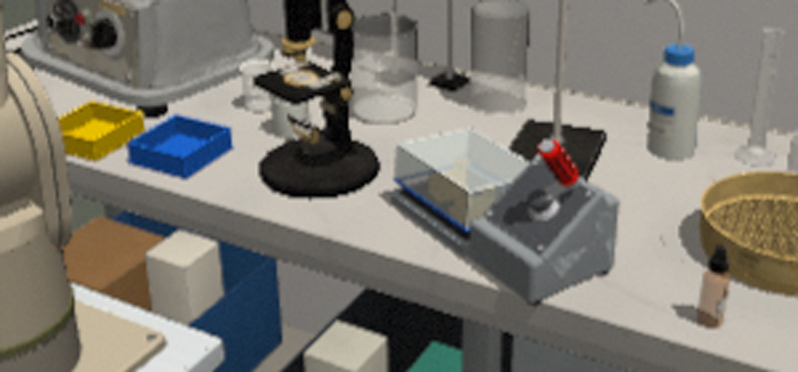

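View pics/t0c.png

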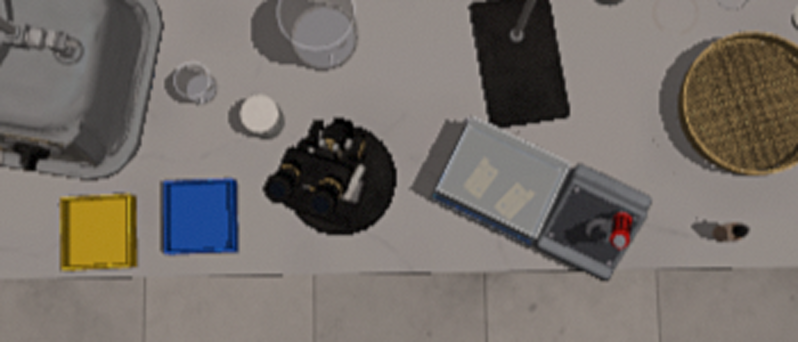

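View pics/scene0.png

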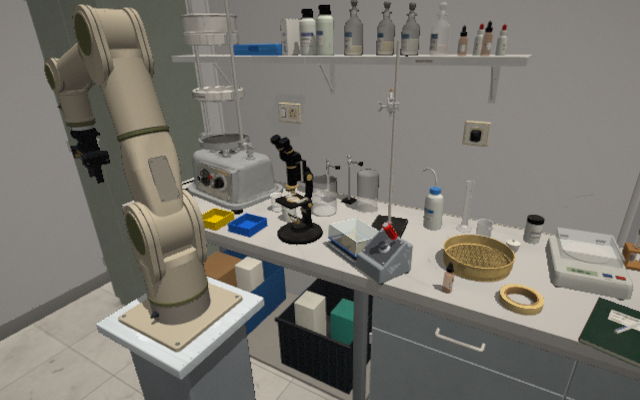

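View pics/top0.png

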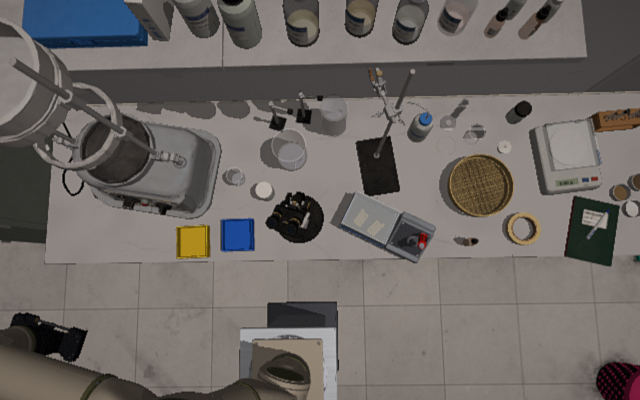

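View pics/wrist0.png

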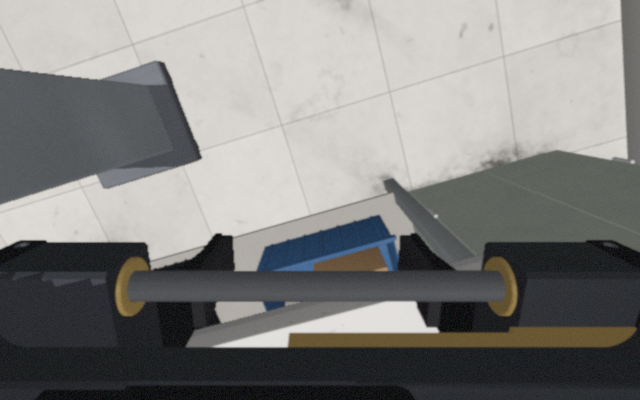

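```bash
cat > h.py <<'E'
import numpy as np,cv2,pickle
def cloud(p):
    Z=p["range_z"].astype(float); v,u=np.mgrid[:400,:640]
    P=np.stack([(u-p["cx"])/p["fx"]*Z,(v-p["cy"])/p["fy"]*Z,Z],-1)
    W=(P-p["t"])@p["R"]; W[Z==0]=np.nan; return W
def proj(p,X):
    c=np.atleast_2d(X)@p["R"].T+p["t"]; return np.stack([c[:,0]/c[:,2]*p["fx"]+p["cx"],c[:,1]/c[:,2]*p["fy"]+p["cy"]],-1)
E
python3 - <<'E'
from h import *
from rig import arm
print(arm.read_state()["clock"])
p=pickle.load(open("top0.pkl","rb")); W=cloud(p)
I=p["pixels"].astype(int)
def box(m,n):
    pts=W[m]; pts=pts[np.isfinite(pts).all(1)]
    r=cv2.minAreaRect(pts[:,:2].astype(np.float32)*1000); print(n,len(pts),np.round(r[0],1),np.round(r[1],1),r[2],'z',np.round(np.percentile(pts[:,2],[5,50,95])*1000,1))
hsv=cv2.cvtColor(p["pixels"],cv2.COLOR_RGB2HSV); H,S,V=hsv[...,0].astype(int),hsv[...,1],hsv[...,2]
roi=np.zeros((400,640),bool); roi[170:290,150:520]=True
box(roi&(abs(H-115)<12)&(S>150)&(np.arange(640)<270),'blue')
box(roi&(abs(H-25)<8)&(S>150)&(np.arange(640)<220),'yel')
red=roi&((H<6)|(H>172))&(S>150); box(red,'red'); print(W[red].mean(0), np.argwhere(red).mean(0))
# table z
print('table',np.nanmedian(W[205:212,230:250,2]),np.nanmedian(W[250:258,300:330,2]))
m=roi&(W[...,2]>0.012)&(np.arange(640)>325)&(np.arange(640)<440)&(np.arange(400)[:,None]>188); box(m,'mach')
# sloped face
d=p["range_z"]; 
pts=W[225:250,393:425].reshape(-1,3); print(np.round(np.nanmin(pts,0),3),np.round(np.nanmax(pts,0),3))
E
```

```text
1.15
blue 1002 [466.9 241.4] [270.2 111. ] 85.47969055175781 z [-0.6  5.5 36.2]
yel 1035 [440.1 314.1] [105.9 105.3] 2.129455804824829 z [-0.8  5.5 34.7]
red 89 [505.5 -40.2] [812.1 108. ] 77.89910888671875 z [135.3 163.8 212.8]
[ 0.4349953  -0.38989318  0.16394186] [236.41573034 411.        ]
table -3.024910588573546e-05 -0.0004161535128747765
mach 3811 [ 510.9 -344.3] [284.5 206.1] 63.76213073730469 z [ 19.4  83.3 112.8]
[ 0.4   -0.446  0.031] [ 0.483 -0.348  0.185]
```

```bash
python3 - <<'E'
from h import *
p=pickle.load(open("top0.pkl","rb")); W=cloud(p)
a=p["pixels"][183:270,330:445,::-1]; cv2.imwrite("pics/t0d.png",cv2.resize(a,None,fx=6.8,fy=6.8,interpolation=cv2.INTER_CUBIC))
# face plane RANSAC
m=np.zeros((400,640),bool); m[205:262,385:437]=True
P=W[m]; P=P[np.isfinite(P).all(1)&(P[:,2]>.02)]
rng=np.random.default_rng(0); best=None
for i in range(5000):
    a,b,c=P[rng.choice(len(P),3,False)]; n=np.cross(b-a,c-a); l=np.linalg.norm(n)
    if l<1e-6: continue
    n/=l; n*=np.sign(n[2]); 
    if abs(n[2]-.819)>.06: continue
    k=(abs((P-a)@n)<.002); 
    if best is None or k.sum()>best[0]: best=(k.sum(),k)
k=best[1]; Q=P[k]; c=Q.mean(0); n=np.linalg.svd(Q-c)[2][2]; n*=np.sign(n[2]); print(k.sum(),len(P),c,n,'yaw',np.degrees(np.arctan2(-n[1],-n[0])))
r=cv2.minAreaRect(Q[:,:2].astype(np.float32)*1000);print(r)
for y in range(188,270,4): print(y,' '.join('%4d'%(W[y,x,2]*1000) if np.isfinite(W[y,x,2]) else ' nan' for x in range(332,446,4)))
E
```

```text
496 1912 [ 0.43378517 -0.38779168  0.08338967] [-0.47472417  0.25545133  0.84224793] yaw -28.284905685392943
((434.93255615234375, -383.5474853515625), (140.42803955078125, 101.2151107788086), 62.838443756103516)
188   -8    0    0    2    5    4   -3   -1   17   12   17   15   18   22   13   19   11    1   -1    1    0    1    2    0   -1  nan   -5    0    0
192    6   -5    3   -1    2   -1   82   74   10   23   14   11   15   15    6    0    1    0    0   -3    0   -3   -2    0    1    5   -1    0    3
196    0   -1    8   -1  nan   -3   80   81   76   79    1    1    0    0   -1    0    0    0    0    3    2   -2    3   -1   -3    2   -1    1  nan
200    0    0    5   -2    0   80   83   78   84   80   81   75   -1    5    0   -3    1    1    0    2    3    4    4    1    0    2   -1    0    1
204   -4    0    6    0   -3   84   79   82   78   83   79   77   76   73    1    5   -4    3    1    1   -3    0    1    0    1   -1   -1    5   -2
208   -2   -1    0   -1   84   86   85   85   81   77   80   75   75   77   75   76   -3   -3    0    5    4    0    2    4   -5    4    4    
[... 1541 characters left out ...]
   0   -2    2    3    5    0    7   13   50   53   52   57   60  nan   68   -1    7    2   -3    0   -3
256    4   -2   -4    1    0   -3   -2    2    6   -2    5   -1   -1   -2    1    3    4    7   51   54   53   52   -4    3    0   -2    4   -5   -1
260 -855 -857 -846 -861 -864 -846 -852 -857 -843 -850 -856 -858 -849 -858 -844 -851 -845 -855 -857 -848   57   57 -848 -860 -840 -852 -846 -854 -860
264 -839 -849 -848 -847 -848 -846 -854 -848 -845 -848 -854 -854 -850 -844 -844 -855 -840 -853 -841 -858 -847 -857 -846 -842 -845 -846 -854 -853 -853
268 -841 -845 -850 -849 -848 -843 -849 -855 -860 -844 -849 -848 -855 -849 -850 -836 -852 -857 -852 -852 -856 -851 -846 -847 -850 -843 -845 -858 -857
```

View pics/t0d.png

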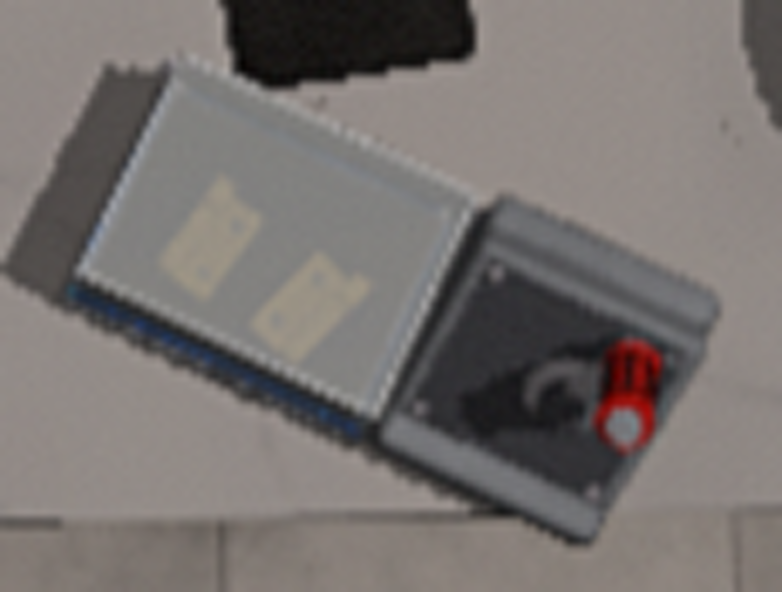

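```bash
cat >> h.py <<'E'
def Rz(a): c,s=np.cos(a),np.sin(a); return np.array([[c,-s,0],[s,c,0],[0,0,1]])
def mach(par,X): return np.atleast_2d(X)/1000.@Rz(par[2]).T+np.array([par[0],par[1],0])
def hoodpts(h):
    pts=[]
    for x,z in[(60,30),(60,78),(-60,78),(-60,30)]:
        dx,dz=x-62,z-30; c,s=np.cos(h),np.sin(h); X=62+dx*c+dz*s; Zz=30-dx*s+dz*c
        for y in(-35,121): pts.append((X,y,Zz))
    return pts
def mhulls(h=None):
    H=[(x,y,z) for y in(-155,-40) for x,z in[(-65,0),(65,0),(-65,48),(24,112),(40,112),(65,98)]]
    T=[(x,y,z) for y in(-39,126) for x in(-65,65) for z in(0,22)]
    r=[H,T]
    if h is not None: r.append(hoodpts(h))
    return r
def sil(p,par,h,ss=4):
    M=np.zeros((400*ss,640*ss),np.uint8)
    for Hh in mhulls(h):
        uv=proj(p,mach(par,np.array(Hh,float)))*ss+ (ss-1)/2
        cv2.fillConvexPoly(M,cv2.convexHull(np.round(uv).astype(np.int32)),1)
    return M
E
python3 - <<'E'
from h import *
from scipy.optimize import minimize
p=pickle.load(open("top0.pkl","rb")); W=cloud(p)
g=(np.nan_to_num(W[...,2],nan=0)>.012)&(W[...,0]<.62); g[:188]=0; g[266:]=0; g[:,:325]=0; g[:,445:]=0
hsv=cv2.cvtColor(p["pixels"],cv2.COLOR_RGB2HSV); 
n,l,st,_=cv2.connectedComponentsWithStats(g.astype(np.uint8)); g=(l==1+np.argmax(st[1:,4])).astype(np.uint8)
g4=cv2.resize(g,None,fx=4,fy=4,interpolation=cv2.INTER_NEAREST)
def f(q):
    m=sil(p,(q[0]/1000,q[1]/1000,q[2]),q[3]); return 1-(m&g4).sum()/(m|g4).sum()
best=None
for yaw in(-.55,-.47,-.4):
  for h in (.03,.12):
    r=minimize(f,[510,-344,yaw,h],method="Nelder-Mead",options=dict(initial_simplex=np.array([[510,-344,yaw,h]]+[np.array([510,-344,yaw,h])+d for d in np.diag([15,15,.1,.08])]),maxiter=250))
    print(r.x,r.fun)
    if best is None or r.fun<best.fun:best=r
q=best.x
par=(q[0]/1000,q[1]/1000,q[2]); 
a=p["pixels"][183:270,330:445,::-1].copy(); a=cv2.resize(a,None,fx=6.8,fy=6.8)
for Hh in mhulls(q[3])+[[(-35,-108,128)]]:
    for u in proj(p,mach(par,np.array(Hh,float))): cv2.circle(a,(int((u[0]-330+.5)*6.8),int((u[1]-183+.5)*6.8)),4,(0,255,0),1)
cv2.imwrite("pics/fit0.png",a)
E
```

```text
[ 4.85264098e+02 -3.15546147e+02 -4.74385038e-01  2.40465384e-02] 0.07837213716310265
[ 4.84787895e+02 -3.16161584e+02 -4.76501334e-01  2.03362208e-02] 0.07964937818423468
[ 4.84666807e+02 -3.15347398e+02 -4.76174501e-01  3.35091500e-02] 0.07829440212409522
[ 4.84037188e+02 -3.14854436e+02 -4.86043834e-01  6.86026644e-02] 0.08444018296420885
[ 4.85251948e+02 -3.15454546e+02 -4.67568829e-01  2.83433720e-02] 0.07812079687326934
[ 4.85356601e+02 -3.15034838e+02 -4.60278419e-01  6.60277248e-02] 0.07912704795244174
```

View pics/fit0.png

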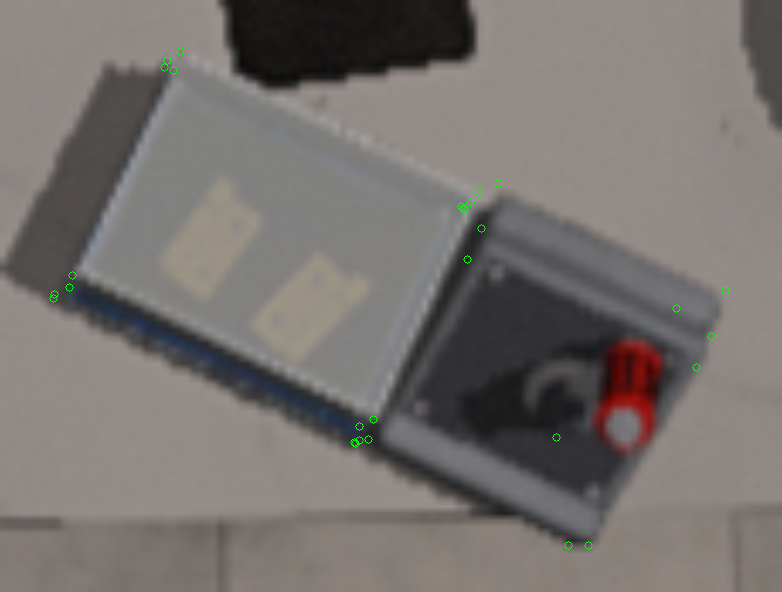

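```bash
cat >> h.py <<'E'
AX=np.array([-.574,0,.819]); U=np.array([.819,0,.574]); C0=np.array([-35,-108,128.])
def smid(th): return C0+42*(np.cos(th)*U+np.sin(th)*np.array([0,-1,0]))
E
python3 - <<'E'
from h import *
p=pickle.load(open("top0.pkl","rb")); par=(.4853,-.3155,-.472)
hsv=cv2.cvtColor(p["pixels"],cv2.COLOR_RGB2HSV).astype(int)
red=((hsv[...,0]<6)|(hsv[...,0]>172))&(hsv[...,1]>150); red[:225]=0;red[260:]=0;red[:,:400]=0;red[:,440:]=0
print(np.argwhere(red)[:,::-1].min(0),np.argwhere(red)[:,::-1].max(0),np.argwhere(red)[:,::-1].mean(0))
for th in (0,.2,.4,.6,.8,1.2,1.6):
    s=smid(th); print(th,proj(p,mach(par,[s-30*AX,s,s+27*AX])).round(1).tolist(), mach(par,s).round(3))
print(mach(par,C0))
R=Rz(par[2]); print('zt',R@-AX,'yt',R@U)
for n in("blue","yellow"): pass
E
```

```text
[418 233] [426 247] [422.30487805 238.84146341]
0 [[418.2, 231.9], [417.5, 236.4], [416.9, 240.6]] [[ 0.436 -0.411  0.152]]
0.2 [[420.5, 233.3], [419.9, 237.8], [419.3, 242.0]] [[ 0.431 -0.419  0.152]]
0.4 [[422.5, 235.1], [422.0, 239.6], [421.4, 243.9]] [[ 0.426 -0.425  0.15 ]]
0.6 [[424.1, 237.1], [423.6, 241.7], [423.1, 246.0]] [[ 0.42  -0.43   0.148]]
0.8 [[425.2, 239.4], [424.7, 244.0], [424.2, 248.3]] [[ 0.413 -0.434  0.145]]
1.2 [[425.8, 244.2], [425.3, 248.9], [424.8, 253.2]] [[ 0.398 -0.436  0.137]]
1.6 [[424.1, 248.6], [423.6, 253.3], [423.1, 257.8]] [[ 0.385 -0.433  0.127]]
[[ 0.40502267 -0.39577796  0.128     ]]
zt [ 0.51123926 -0.26097973 -0.819     ] yt [ 0.72945114 -0.37237351  0.574     ]
```

```bash
cat > plan.py <<'E'
import numpy as np
from scipy.spatial.transform import Rotation as Ro, Slerp
def eul(e): return Ro.from_euler('xyz',e)
def rows(jaw,P,Rs):
    """P list of positions mm, Rs list of Rotations (incl. start)"""
    out=[]; p=np.array(P[0],float); R=Rs[0]
    for q,S in zip(P[1:],Rs[1:]):
        d=np.round(np.array(q)-p,1); w=np.round((S*R.inv()).as_rotvec(),3)
        p=p+d; R=Ro.from_rotvec(w)*R; out.append([jaw]+[float(x) for x in d]+[float(x)+0. for x in w])
    for i in range(0,len(out),12): print("[["+",".join("["+",".join(f"{x:g}" for x in r)+"]" for r in out[i:i+12])+"]]")
    return p,R
def tool(yaw,tilt=0.):
    """jaw (tool y) along horizontal dir yaw; tilted forward by tilt about -machine y"""
    R=np.array([[np.cos(yaw),-np.sin(yaw),0],[np.sin(yaw),np.cos(yaw),0],[0,0,1]])
    c,s=np.cos(tilt),np.sin(tilt)
    z=R@[s,0,-c]; y=R@[c,0,s]; x=np.cross(y,z)
    return Ro.from_matrix(np.stack([x,y,z],1))
E
python3 - <<'E'
from h import *; from plan import *
from rig import arm
s=arm.read_state(); p0=np.array(s["position"])*1000; R0=eul(s["ee_rot"]); print(p0,R0.as_matrix().round(2).tolist())
from scipy.interpolate import interp1d
W=np.array([p0,[300,500,400],[420,260,475],[450,30,480],[420,-200,440],[336,-373,300]])
L=np.r_[0,np.cumsum(np.linalg.norm(np.diff(W,axis=0),axis=1))]; print(L)
n=24; P=interp1d(L,W,axis=0)(np.linspace(0,L[-1],n+1))
Rt=tool(-.472,.611); Rm=tool(-.472,0)
t=np.linspace(0,1,n+1)
S=Slerp([0,.65,.95,1],Ro.concatenate([R0,Rm,Rt,Rt]))(t)
print(rows(0,P,[S[i] for i in range(n+1)])[0],Rt.as_euler('xyz'))
E
```

```text
[179.78107819 598.59262636 292.26527696] [[-0.96, 0.29, 0.0], [0.29, 0.96, 0.0], [0.0, 0.0, -1.0]]
[   0.          189.15566521  467.76829953  699.77045469  935.14250061
 1173.01851874]
[[[0,31.1,-25.5,27.8,0,0,-0.112],[0,31,-25.5,27.9,0,0,-0.112],[0,31.1,-25.4,27.8,0,0,-0.113],[0,29.8,-27.7,25.9,0,0,-0.112],[0,21,-42.1,13.2,0,0,-0.112],[0,21.1,-42.1,13.2,0,0,-0.112],[0,21,-42.1,13.1,0,0,-0.113],[0,21.1,-42.1,13.2,0,0,-0.112],[0,21,-42.1,13.1,0,0,-0.112],[0,14.7,-44.8,8,0,0,-0.112],[0,6.4,-48.5,1,0,0,-0.113],[0,6.3,-48.4,1.1,0,0,-0.112]]]
[[[0,6.3,-48.5,1,0,0,-0.112],[0,6.3,-48.4,1.1,0,0,-0.112],[0,-2.2,-48,-5.3,0,0,-0.113],[0,-6.3,-47.8,-8.3,-0.014,-0.031,-0.067],[0,-6.2,-47.7,-8.3,-0.039,-0.075,0],[0,-6.2,-47.8,-8.4,-0.039,-0.076,0],[0,-6.3,-47.7,-8.3,-0.038,-0.075,0],[0,-15.7,-37.2,-26,-0.039,-0.076,0],[0,-17.3,-35.6,-28.8,-0.038,-0.076,0],[0,-17.3,-35.5,-28.7,-0.039,-0.075,0],[0,-17.2,-35.5,-28.8,-0.031,-0.061,0],[0,-17.3,-35.6,-28.8,0,0,0]]]
[ 335.98107819 -373.00737364  299.96527696] [2.53059265 0.         1.09879633]
```

Call:
send_rows(moves=[[[0,31,-25,28,0,0,-0.112],[0,31,-25,28,0,0,-0.112],[0,31,-25,28,0,0,-0.112],[0,30,-28,26,0,0,-0.112],[0,21,-42,13,0,0,-0.112],[0,21,-42,13,0,0,-0.112],[0,21,-42,13,0,0,-0.112],[0,21,-42,13,0,0,-0.112],[0,21,-42,13,0,0,-0.112],[0,15,-45,8,0,0,-0.112],[0,6,-48,1,0,0,-0.112],[0,6,-48,1,0,0,-0.112]]])

```text
clock: 2.65
position: [0.4348, 0.1429, 0.4775]
ee_rot: [3.141, -0.0, 1.502]
contact_force: [0.3, 0.0, 0.2]
width: 0.0869
```

Call:
send_rows(moves=[[[0,6,-48,1,0,0,-0.112],[0,6,-48,1,0,0,-0.112],[0,-2,-48,-5,0,0,-0.112],[0,-6,-48,-8,-0.014,-0.031,-0.07],[0,-6,-48,-8,-0.039,-0.075,0],[0,-6,-48,-8,-0.039,-0.076,0],[0,-6,-48,-8,-0.038,-0.075,0],[0,-16,-37,-26,-0.039,-0.076,0],[0,-17,-36,-29,-0.038,-0.076,0],[0,-17,-36,-29,-0.039,-0.075,0],[0,-17,-36,-29,-0.031,-0.061,0],[0,-17,-36,-29,0,0,0]]])

```text
clock: 4.15
position: [0.3358, -0.3716, 0.3013]
ee_rot: [2.535, 0.0, 1.097]
contact_force: [0.3, -0.4, 0.1]
width: 0.0873
```

```bash
python3 - <<'E'
from h import *
from rig import arm,cams
s=arm.read_state(); print({k:np.round(s[k],3).tolist() for k in("clock","joint_pos","position","ee_rot","contact_force")})
for n in("wrist","top","scene"):
    p=cams.camera(n); pickle.dump(p,open(n+"1.pkl","wb")); cv2.imwrite(f"pics/{n}1.png",p["pixels"][:,:,::-1])
E
```

```text
{'clock': 4.15, 'joint_pos': [-0.045, -0.462, 0.729, 2.185, 0.245, 0.72, 0.113], 'position': [0.336, -0.372, 0.301], 'ee_rot': [2.535, 0.0, 1.097], 'contact_force': [0.288, -0.399, 0.068]}
```

View pics/wrist1.png

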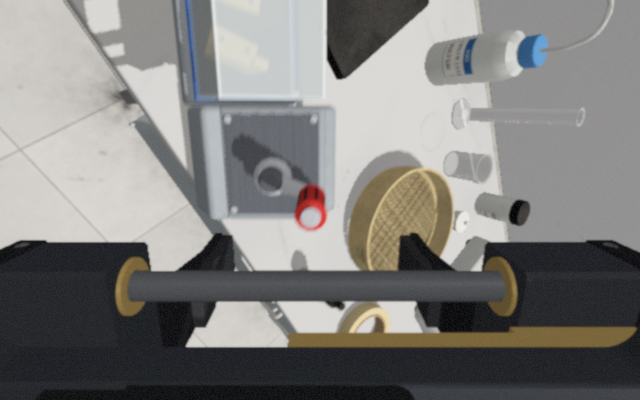

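View pics/top1.png

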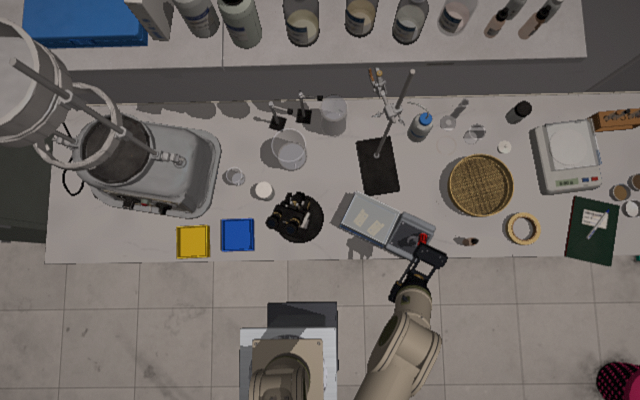

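View pics/scene1.png

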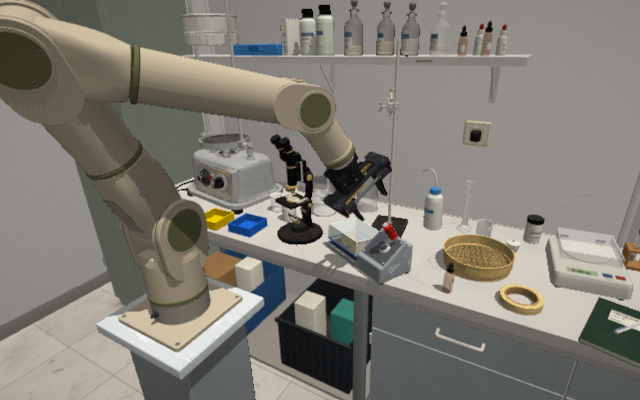

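```bash
python3 - <<'E'
from h import *
p=pickle.load(open("wrist1.pkl","rb")); W=cloud(p)
hsv=cv2.cvtColor(p["pixels"],cv2.COLOR_RGB2HSV).astype(int)
red=((hsv[...,0]<6)|(hsv[...,0]>172))&(hsv[...,1]>120); red[:150]=0;red[240:]=0;red[:,:280]=0;red[:,340:]=0
P=W[red]; P=P[np.isfinite(P).all(1)]; print(red.sum(),len(P))
R=Rz(-.472); 
Q=(P-[.4853,-.3155,0])@R*1000  # machine frame
ax=Q@AX; u=Q@U; y=Q[:,1]; print('ax pct',np.percentile(ax,[2,50,98]),'expect',C0@AX-30,C0@AX+27)
from scipy.optimize import least_squares
k=(ax>C0@AX-24)&(ax<C0@AX+22)
f=lambda c: np.hypot(u[k]-c[0],y[k]-c[1])-12
r=least_squares(f,[u[k].mean()+5,y[k].mean()],loss="soft_l1",f_scale=1); print(r.x,np.std(r.fun),r.x-[C0@U,-108],np.hypot(*(r.x-[C0@U,-108])))
d=r.x-[C0@U,-108]; print('theta',np.arctan2(-d[1],d[0]))
g=(np.nan_to_num(W[...,2],nan=0)>.015); g[240:]=0; g[:,:180]=0; g[:,345:]=0
# face plane
m=np.zeros((400,640),bool); m[115:215,222:325]=True; m&=~red
X=W[m]; X=X[np.isfinite(X).all(1)]; n0=R@AX
for it in range(5):
    if it==0: k=abs(X@n0-np.median(X@n0))<.004
    c=X[k].mean(0); n=np.linalg.svd(X[k]-c)[2][2]; n*=np.sign(n[2]); k=abs((X-c)@n)<.0025
print(k.sum(),len(X),n,'yaw',np.degrees(np.arctan2(-n[1],-n[0])),'tilt',np.degrees(np.arccos(n[2])),'off', ((c-[.4853,-.3155,0])@R*1000)@AX, C0@AX)
pix=[(270,177),(228,118),(312,118),(234,210)]
for a,b in pix: print((a,b),((W[b,a]-[.4853,-.3155,0])@R*1000).round(1))
cv2.imwrite("pics/w1c.png",cv2.resize(p["pixels"][0:240,160:400,::-1],None,fx=2.5,fy=2.5,interpolation=cv2.INTER_CUBIC))
E
```

```text
663 661
ax pct [107.95405612 153.22259989 155.75906362] expect 94.922 151.922
[  79.51068766 -126.16047769] 0.3497494621011462 [ 34.70368766 -18.16047769] 39.16821270915866
theta 0.48211424744456194
7784 9669 [-0.511312    0.25769572  0.81984935] yaw -26.747609924773332 tilt 34.930283978325186 off 76.27591258782856 124.922
(270, 177) [ -23.7 -108.2  105.2]
(228, 118) [-44.  -56.2  63.2]
(312, 118) [ 21.  -56.4 108.5]
(234, 210) [ -44.5 -147.4   62.8]
```

View pics/w1c.png

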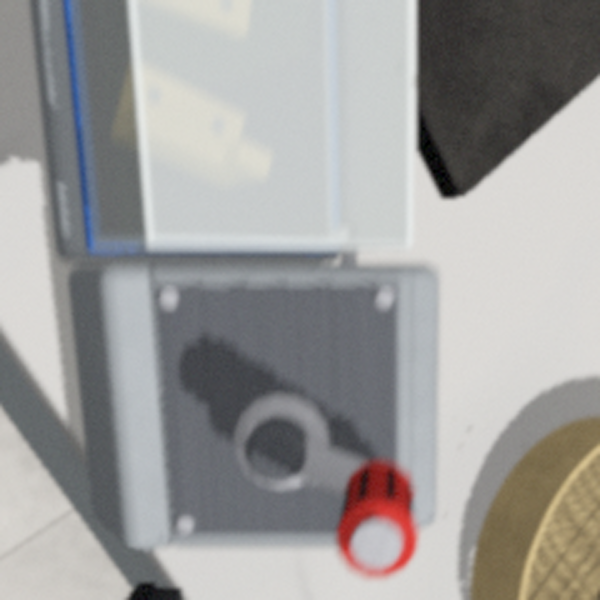

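```bash
cat >> h.py <<'E'
PAR=(.4817,-.3137,-.467)
def tcp(th,back=0.,par=PAR): return mach(par,smid(th)+(51+back)*AX)[0]*1000
E
python3 - <<'E'
from h import *; from plan import *
from rig import arm
s=arm.read_state(); p0=np.array(s["position"])*1000; R0=eul(s["ee_rot"]); Rt=tool(-.467,.611)
th=.446; A=tcp(th,70);B=tcp(th); print(p0,A,B)
P=[p0]+[p0+(A-p0)*i/3 for i in(1,2,3)]+[A+(B-A)*i/4 for i in(1,2,3,4)]
S=[R0,Rt]+[Rt]*6; rows(0,P,S)
p=pickle.load(open("wrist1.pkl","rb")); print(proj(p,mach(PAR,[smid(th)-30*AX,smid(th),smid(th)+27*AX])))
print(((Rt*R0.inv()).as_rotvec()))
E
```

```text
[ 336.50464088 -370.99871216  301.15435458] [ 359.36172878 -393.25812461  248.84874956] [ 395.23937223 -411.34754419  191.51874956]
[[[0,7.6,-7.4,-17.4,-0.005,-0.006,0.008],[0,7.6,-7.4,-17.5,0,0,0],[0,7.7,-7.5,-17.4,0,0,0],[0,8.9,-4.5,-14.3,0,0,0],[0,9,-4.5,-14.4,0,0,0],[0,9,-4.5,-14.3,0,0,0],[0,8.9,-4.5,-14.3,0,0,0]]]
[[312.42292231 194.90584423]
 [311.87701639 204.17597825]
 [311.28226164 214.27562367]]
[-0.00479021 -0.00617183  0.00770639]
```

Call:
send_rows(moves=[[[0,7.6,-7.4,-17.4,-0.005,-0.006,0.008],[0,7.6,-7.4,-17.5,0,0,0],[0,7.7,-7.5,-17.4,0,0,0],[0,9,-4.5,-14.3,0,0,0],[0,9,-4.5,-14.3,0,0,0],[0,9,-4.5,-14.3,0,0,0],[0,9,-4.5,-14.3,0,0,0]]])

```text
clock: 5.18
position: [0.3947, -0.4031, 0.1977]
ee_rot: [2.538, -0.007, 1.117]
contact_force: [0.2, 1.5, 0.5]
width: 0.0869
```

```bash
python3 - <<'E'
from h import *
from rig import arm,cams
s=arm.read_state(); print({k:np.round(s[k],3).tolist() for k in("clock","joint_pos","position","ee_rot","contact_force")})
for n in("wrist","scene"):
    p=cams.camera(n); pickle.dump(p,open(n+"2.pkl","wb")); cv2.imwrite(f"pics/{n}2.png",p["pixels"][:,:,::-1])
E
```

```text
{'clock': 5.175, 'joint_pos': [-0.49, -0.112, 1.304, 2.191, -0.275, 0.432, 0.605], 'position': [0.395, -0.403, 0.198], 'ee_rot': [2.538, -0.007, 1.117], 'contact_force': [0.247, 1.506, 0.487]}
```

View pics/wrist2.png

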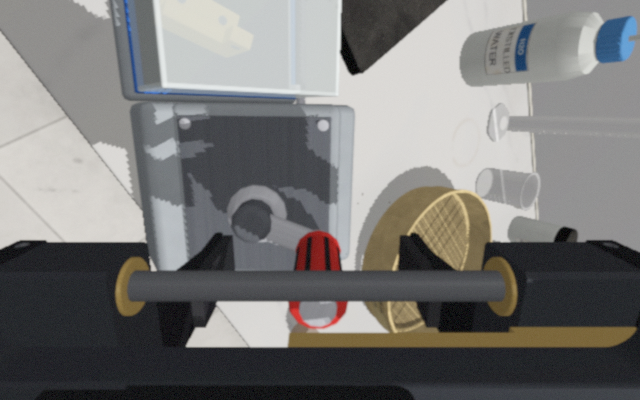

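View pics/scene2.png

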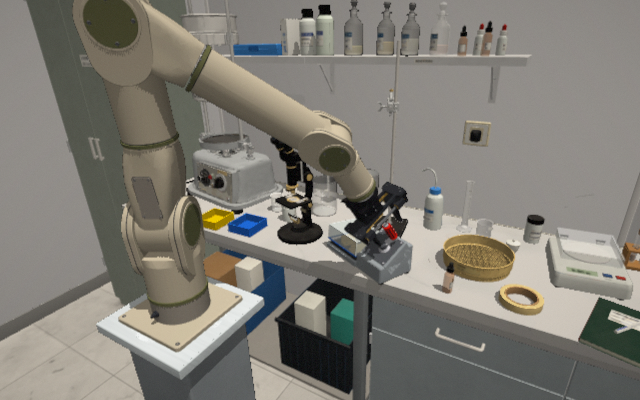

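```bash
python3 - <<'E'
from h import *; from plan import *
from rig import arm
s=arm.read_state(); p0=np.array(s["position"])*1000; R0=eul(s["ee_rot"])
p=pickle.load(open("wrist2.pkl","rb")); c=-p["R"].T@p["t"]; M=R0.as_matrix(); print('cam in tool',M.T@(c-p0/1000),'fwd',M.T@p["R"][2])
# retreat then vertical over sleeve, jaw radial -> +-y
A=tcp(.446,60); G=mach(PAR,smid(.446))[0]*1000; V=G+[0,0,51+110]
for sg in(1,-1):
  Rv=tool(-.467+sg*np.pi/2,0.0)
  Rt=tool(-.467,.611); 
  n=12; S=Slerp([0,1],Ro.concatenate([Rt,Rv]))(np.linspace(0,1,n+1)); print(sg,(Rv*Rt.inv()).magnitude())
  P=[p0]+[p0+(A-p0)*i/3 for i in(1,2,3)]+[A+(V-A)*min(i/6,1) for i in range(1,n+1)]
  rows(0,P,[R0]+[Rt]*3+[S[i] for i in range(1,n+1)])
E
```

```text
cam in tool [ 7.40881256e-02  2.68225076e-05 -9.28931743e-02] fwd [-0.27133548  0.00148318  0.96248369]
1 1.6613827963575358
[[[0,-9.9,2.4,14.5,-0.009,-0.007,-0.011],[0,-10,2.4,14.6,0,0,0],[0,-9.9,2.4,14.5,0,0,0],[0,9.5,-4.8,11.7,-0.018,0.054,0.126],[0,9.4,-4.7,11.7,-0.017,0.053,0.127],[0,9.5,-4.8,11.7,-0.018,0.054,0.126],[0,9.5,-4.8,11.6,-0.018,0.054,0.126],[0,9.5,-4.8,11.7,-0.017,0.053,0.127],[0,9.5,-4.8,11.7,-0.018,0.054,0.126],[0,-0,0,0,-0.017,0.053,0.127],[0,-0,0,0,-0.018,0.054,0.126],[0,-0,0,0,-0.018,0.053,0.127]]]
[[[0,-0,0,0,-0.018,0.054,0.126],[0,-0,0,0,-0.017,0.054,0.127],[0,-0,0,0,-0.018,0.053,0.126]]]
-1 1.6613827963575356
[[[0,-9.9,2.4,14.5,-0.009,-0.007,-0.011],[0,-10,2.4,14.6,0,0,0],[0,-9.9,2.4,14.5,0,0,0],[0,9.5,-4.8,11.7,0.054,0.018,-0.127],[0,9.4,-4.7,11.7,0.053,0.018,-0.126],[0,9.5,-4.8,11.7,0.054,0.017,-0.127],[0,9.5,-4.8,11.6,0.053,0.018,-0.126],[0,9.5,-4.8,11.7,0.054,0.018,-0.127],[0,9.5,-4.8,11.7,0.053,0.017,-0.126],[0,-0,0,0,0.054,0.018,-0.126],[0,-0,0,0,0.054,0.018,-0.127],[0,-0,0,0,0.053,0.017,-0.126]]]
[[[0,-0,0,0,0.054,0.018,-0.127],[0,-0,0,0,0.053,0.018,-0.126],[0,-0,0,0,0.054,0.017,-0.127]]]
```

Call:
send_rows(moves=[[[0,-10,2.4,14.5,-0.009,-0.007,-0.011],[0,-10,2.4,14.5,0,0,0],[0,-10,2.4,14.5,0,0,0],[0,9.5,-4.8,11.7,-0.018,0.054,0.126],[0,9.5,-4.8,11.7,-0.017,0.053,0.127],[0,9.5,-4.8,11.7,-0.018,0.054,0.126],[0,9.5,-4.8,11.7,-0.018,0.054,0.126],[0,9.5,-4.8,11.7,-0.017,0.053,0.127],[0,9.5,-4.8,11.7,-0.018,0.054,0.126],[0,0,0,0,-0.017,0.053,0.127],[0,0,0,0,-0.018,0.054,0.126],[0,0,0,0,-0.018,0.053,0.127]]])

```text
clock: 6.78
position: [0.4172, -0.4267, 0.3087]
ee_rot: [3.006, 0.093, 2.276]
contact_force: [0.3, 0.3, 0.1]
width: 0.0867
```

Call:
send_rows(moves=[[[0,0,0,0,-0.018,0.054,0.126],[0,0,0,0,-0.017,0.054,0.127],[0,0,0,0,-0.018,0.053,0.126]]])

```text
clock: 7.15
position: [0.4173, -0.4269, 0.3092]
ee_rot: [-3.136, -0.001, 2.662]
contact_force: [-0.4, 0.1, -0.3]
width: 0.0871
```

```bash
python3 - <<'E'
from h import *; from plan import *
from rig import arm,cams
s=arm.read_state(); print({k:np.round(s[k],3).tolist() for k in("clock","joint_pos","position","ee_rot","contact_force")})
G=mach(PAR,smid(.446))[0]*1000; print(G, tool(-.467+np.pi/2).as_euler('xyz'))
for n in("wrist","scene"):
    p=cams.camera(n); pickle.dump(p,open(n+"3.pkl","wb")); cv2.imwrite(f"pics/{n}3.png",p["pixels"][:,:,::-1])
E
```

```text
{'clock': 7.15, 'joint_pos': [-0.083, 0.397, 1.05, 1.558, -0.343, 1.387, 2.087], 'position': [0.417, -0.427, 0.309], 'ee_rot': [-3.136, -0.001, 2.662], 'contact_force': [-0.357, 0.095, -0.263]}
[ 421.37879817 -424.52697845  149.74974956] [-3.14159265  0.          2.67459265]
```

View pics/wrist3.png

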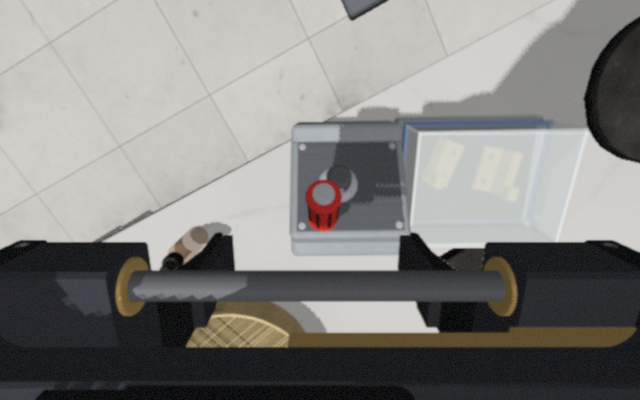

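View pics/scene3.png

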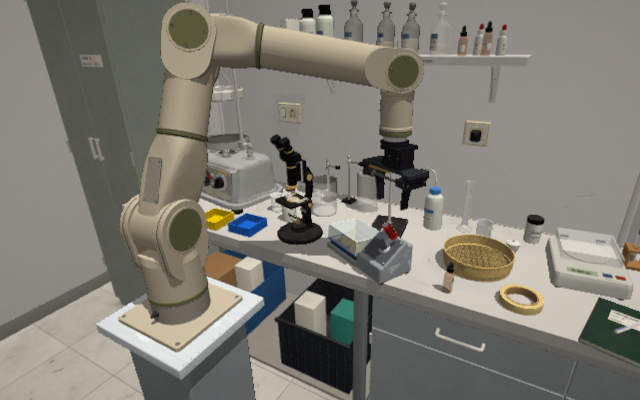

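```bash
cat >> h.py <<'E'
from scipy.optimize import least_squares
def sleeve(p,par=PAR,win=None):
    W=cloud(p); hsv=cv2.cvtColor(p["pixels"],cv2.COLOR_RGB2HSV).astype(int)
    red=((hsv[...,0]<6)|(hsv[...,0]>172))&(hsv[...,1]>120)&np.isfinite(W[...,0])
    Q=(W-[par[0],par[1],0])@Rz(par[2])*1000
    red&=(np.linalg.norm(np.nan_to_num(Q,nan=1e4)-C0,axis=-1)<75)
    Q=Q[red]; ax=Q@AX; u=Q@U-C0@U; y=Q[:,1]+108
    k=(ax>C0@AX-24)&(ax<C0@AX+21)
    r=least_squares(lambda c:np.hypot(u[k]-c[0],y[k]-c[1])-12,[u[k].mean(),y[k].mean()],loss="soft_l1",f_scale=1)
    c=r.x; return dict(n=int(k.sum()),u=c[0],y=c[1],rad=np.hypot(*c),th=np.arctan2(-c[1],c[0]),axtop=np.percentile(ax,98)-C0@AX,std=np.std(r.fun))
E
python3 - <<'E'
from h import *
for n in("wrist1","wrist2","wrist3"):
    p=pickle.load(open(n+".pkl","rb")); print(n,sleeve(p))
W=cloud(p);R=Rz(PAR[2])
for a,b in [(300,146),(393,146),(302,226),(391,226)]: print(((W[b,a]-[PAR[0],PAR[1],0])@R*1000).round(1))
g=p["pixels"][100:245,280:620,::-1]; cv2.imwrite("pics/w3c.png",cv2.resize(g,None,fx=2.3,fy=2.3,interpolation=cv2.INTER_CUBIC))
# housing edges: points z>20
Q=(W-[PAR[0],PAR[1],0])@R*1000
m=(Q[...,2]>40)&(Q[...,1]<-36)&(abs(Q[...,0])<90)&(Q[...,1]>-180); 
print('x',np.percentile(Q[m][:,0],[.5,99.5]),'y',np.percentile(Q[m][:,1],[.5,99.5]))
E
```

```text
wrist1 {'n': 281, 'u': np.float64(37.489585941432004), 'y': np.float64(-18.104372792301703), 'rad': np.float64(41.632167470150414), 'th': np.float64(0.4498883615200646), 'axtop': np.float64(28.870697970223887), 'std': np.float64(0.3521702635550584)}
wrist2 {'n': 1132, 'u': np.float64(37.73784103081919), 'y': np.float64(-18.140844427509688), 'rad': np.float64(41.87164771310641), 'th': np.float64(0.4480944282386864), 'axtop': np.float64(28.26254635208022), 'std': np.float64(0.35724027055758045)}
wrist3 {'n': 394, 'u': np.float64(37.832696025748646), 'y': np.float64(-18.17575077220956), 'rad': np.float64(41.97226232537596), 'th': np.float64(0.44786485690993544), 'axtop': np.float64(28.432493767043525), 'std': np.float64(0.34289453618579213)}
[ -41.9 -147.8   61.7]
[-40.9 -53.9  62.2]
[  26.1 -145.2  110.4]
[ 27.1 -62.7 110. ]
x [-59.79456042  58.71051421] y [-179.59786114  -36.83345662]
```

View pics/w3c.png

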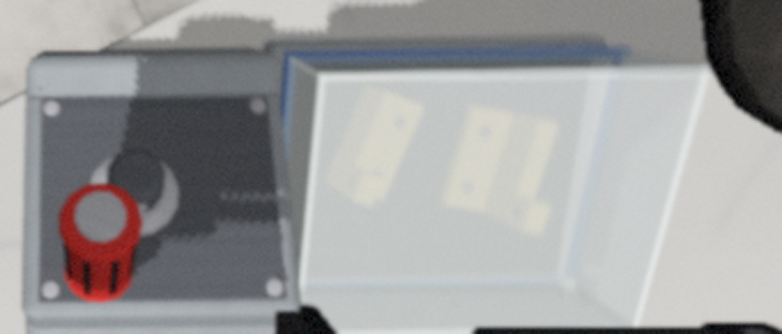

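```bash
python3 - <<'E'
from h import *; from plan import *
from rig import arm
s=arm.read_state(); p0=np.array(s["position"])*1000; R0=eul(s["ee_rot"]); print(p0)
G=mach(PAR,smid(.448))[0]*1000; B=G+[0,0,51]; A=B+[0,0,60]; Rv=tool(-.467+np.pi/2)
P=[p0,p0+(A-p0)/2,A]+[A+(B-A)*i/3 for i in(1,2,3)]
rows(0,P,[R0]+[Rv]*5)
E
```

```text
[ 418.68108546 -426.07748354  308.85243863]
[[[0,1.3,0.7,-24.1,0.004,-0.001,0.012],[0,1.3,0.8,-24,0,0,0],[0,0,-0,-20,0,0,0],[0,0,-0,-20,0,0,0],[0,0,-0,-20,0,0,0]]]
```

Call:
send_rows(moves=[[[0,1.3,0.7,-24,0.004,-0.001,0.012],[0,1.3,0.8,-24,0,0,0],[0,0,0,-20,0,0,0],[0,0,0,-20,0,0,0],[0,0,0,-20,0,0,0],[0,0,0,0,0,0,0]]])

```text
clock: 8.0
position: [0.4206, -0.4243, 0.1989]
ee_rot: [3.137, -0.0, 2.673]
contact_force: [0.4, 0.3, 0.4]
width: 0.0868
```

```bash
python3 - <<'E'
from h import *; from plan import *
from rig import arm,cams
s=arm.read_state(); print({k:np.round(s[k],3).tolist() for k in("clock","joint_pos","position","ee_rot","contact_force")})
G=mach(PAR,smid(.448))[0]*1000; print(G)
n="wrist"
p=cams.camera(n); pickle.dump(p,open(n+"4.pkl","wb")); cv2.imwrite(f"pics/{n}4.png",p["pixels"][:,:,::-1]); print(sleeve(p))
E
```

```text
{'clock': 8.0, 'joint_pos': [-0.032, 0.495, 0.98, 1.692, -0.443, 1.195, 2.162], 'position': [0.421, -0.424, 0.199], 'ee_rot': [3.137, -0.0, 2.673], 'contact_force': [0.357, 0.334, 0.373]}
[ 421.31814257 -424.58122623  149.72890761]
{'n': 5, 'u': np.float64(46.81085952436784), 'y': np.float64(-6.837879603963469), 'rad': np.float64(47.30764385264182), 'th': np.float64(0.14504877482929185), 'axtop': np.float64(28.669878003337033), 'std': np.float64(10.060590666999412)}
```

View pics/wrist4.png

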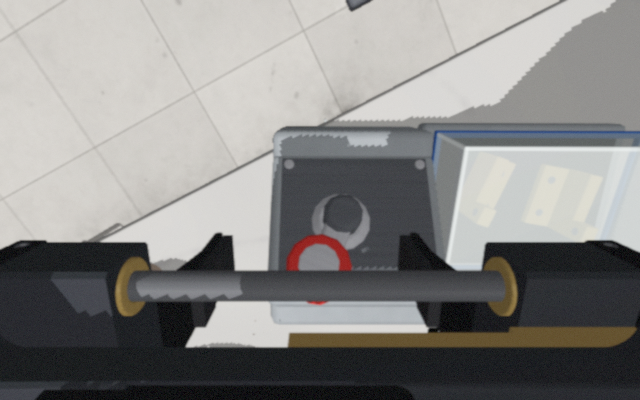

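Call:
send_rows(moves=[[[255,0,0,0,0,0,0],[255,0,0,0,0,0,0],[255,0,0,0,0,0,0],[255,0,0,0,0,0,0]]])

```text
clock: 8.55
position: [0.4212, -0.4248, 0.2006]
ee_rot: [3.137, 0.003, 2.673]
contact_force: [-0.4, 1.3, 0.2]
width: 0.0548
```

```bash
cat > crank.py <<'E'
import sys
from h import *; from plan import *
from rig import arm
def go(th0,th1,n,jaw=255,r=None):
    s=arm.read_state(); p0=np.array(s["position"])*1000
    print({k:np.round(s[k],3).tolist() for k in("clock","joint_pos","position","ee_rot","contact_force","width")})
    q=(np.array([*(p0/1000-[PAR[0],PAR[1],0])])@Rz(PAR[2]))*1000-[0,0,51]-C0
    print('meas u,y,ax',q@U,q[1],q@AX,'rad',np.hypot(q@U,q[1]),'th',np.arctan2(-q[1],q@U))
    P=[p0*0+mach(PAR,smid(t))[0]*1000+[0,0,51] for t in np.linspace(th0,th1,n+1)]
    I=Ro.identity(); rows(jaw,P,[I]*(n+1))
if __name__=="__main__": go(float(sys.argv[1]),float(sys.argv[2]),int(sys.argv[3]))
E
python3 crank.py .448 1.448 8
```

```text
{'clock': 8.55, 'joint_pos': [-0.033, 0.493, 0.981, 1.691, -0.443, 1.195, 2.162], 'position': [0.421, -0.425, 0.201], 'ee_rot': [3.137, 0.003, 2.673], 'contact_force': [-0.391, 1.261, 0.195], 'width': 0.055}
meas u,y,ax 37.75541624878217 -18.42566212547412 -0.11760921281242434 rad 42.01162316408325 th 0.4540234039742941
[[[255,-3.9,-3.1,-1.5,0,0,0],[255,-4.2,-2.7,-1.8,0,0,0],[255,-4.4,-2,-2,0,0,0],[255,-4.4,-1.5,-2.4,0,0,0],[255,-4.5,-0.8,-2.5,0,0,0],[255,-4.5,-0.3,-2.7,0,0,0],[255,-4.4,0.4,-2.9,0,0,0],[255,-4.2,1.1,-3,0,0,0]]]
```

Call:
send_rows(moves=[[[255,0,0,0,0,0,0],[255,0,0,0,0,0,0],[255,0,0,0,0,0,0],[255,0,0,0,0,0,0],[255,0,0,0,0,0,0]]])

```text
clock: 9.18
position: [0.4212, -0.4246, 0.2003]
ee_rot: [3.137, 0.002, 2.674]
contact_force: [0.9, 2.0, 0.7]
width: 0.0234
```

```bash
python3 crank.py .448 1.198 6
```

```text
{'clock': 9.175, 'joint_pos': [-0.033, 0.494, 0.981, 1.691, -0.443, 1.196, 2.162], 'position': [0.421, -0.425, 0.2], 'ee_rot': [3.137, 0.002, 2.674], 'contact_force': [0.86, 2.006, 0.651], 'width': 0.023}
meas u,y,ax 37.543182588755634 -18.253899448896306 -0.2441891688732723 rad 41.74560340901855 th 0.45255549101807085
[[[255,-3.9,-3.1,-1.5,0,0,0],[255,-4.2,-2.7,-1.8,0,0,0],[255,-4.4,-2,-2,0,0,0],[255,-4.4,-1.5,-2.4,0,0,0],[255,-4.5,-0.8,-2.5,0,0,0],[255,-4.5,-0.3,-2.7,0,0,0]]]
```

Held (23.4 mm). Turn.

Call:
send_rows(moves=[[[255,-3.9,-3.1,-1.5,0,0,0],[255,-4.2,-2.7,-1.8,0,0,0],[255,-4.4,-2,-2,0,0,0],[255,-4.4,-1.5,-2.4,0,0,0],[255,-4.5,-0.8,-2.5,0,0,0],[255,-4.5,-0.3,-2.7,0,0,0]]])

```text
clock: 9.93
position: [0.3947, -0.4361, 0.1876]
ee_rot: [3.138, 0.004, 2.673]
contact_force: [1.2, -4.7, 1.9]
width: 0.0232
```

```bash
python3 crank.py 1.198 2.998 11;  python3 - <<'E'
from h import *
from rig import cams
p=cams.camera("scene"); cv2.imwrite("pics/scene5.png",cv2.resize(p["pixels"][170:310,260:460,::-1],None,fx=4,fy=4))
E
```

```text
{'clock': 9.925, 'joint_pos': [-0.003, 0.485, 0.984, 1.732, -0.442, 1.162, 2.21], 'position': [0.395, -0.436, 0.188], 'ee_rot': [3.138, 0.004, 2.673], 'contact_force': [1.202, -4.66, 1.869], 'width': 0.023}
meas u,y,ax 15.130201228055183 -40.43300589802567 -0.07346285109365171 rad 43.17118199854182 th 1.2127235135995795
[[[255,-5.7,0.7,-3.8,0,0,0],[255,-5.4,1.7,-3.9,0,0,0],[255,-4.9,2.8,-3.9,0,0,0],[255,-4.3,3.6,-3.9,0,0,0],[255,-3.6,4.6,-3.7,0,0,0],[255,-2.8,5.3,-3.4,0,0,0],[255,-1.9,5.8,-3,0,0,0],[255,-0.9,6.3,-2.6,0,0,0],[255,-0,6.6,-2.1,0,0,0],[255,0.9,6.6,-1.5,0,0,0],[255,1.9,6.5,-0.8,0,0,0]]]
```

View pics/scene5.png

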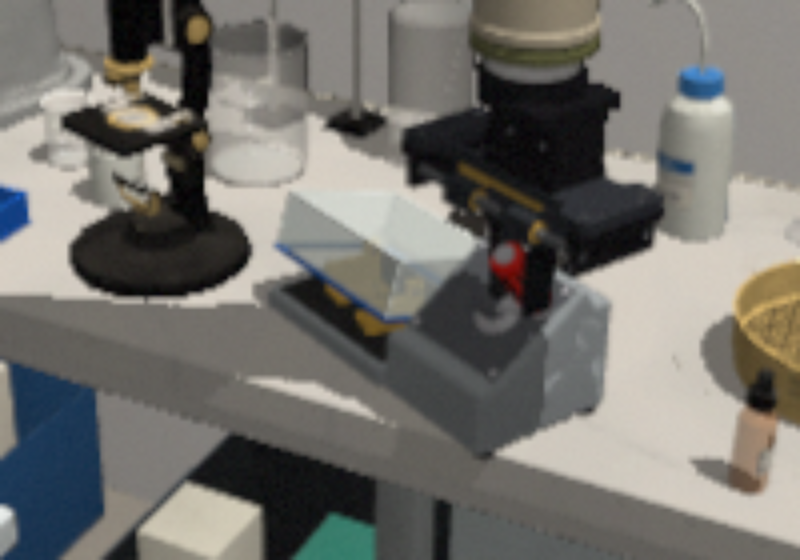

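Call:
send_rows(moves=[[[255,-5.7,0.7,-3.8,0,0,0],[255,-5.4,1.7,-3.9,0,0,0],[255,-4.9,2.8,-3.9,0,0,0],[255,-4.3,3.6,-3.9,0,0,0],[255,-3.6,4.6,-3.7,0,0,0],[255,-2.8,5.3,-3.4,0,0,0],[255,-1.9,5.8,-3,0,0,0],[255,-0.9,6.3,-2.6,0,0,0],[255,0,6.6,-2.1,0,0,0],[255,0.9,6.6,-1.5,0,0,0],[255,1.9,6.5,-0.8,0,0,0]]])

```text
clock: 11.35
position: [0.368, -0.3838, 0.1543]
ee_rot: [3.136, 0.001, 2.673]
contact_force: [-1.9, -2.8, -7.2]
width: 0.023
```

```bash
python3 crank.py 2.998 4.998 12
```

```text
{'clock': 11.35, 'joint_pos': [-0.126, 0.397, 1.019, 1.907, -0.395, 1.054, 2.162], 'position': [0.368, -0.384, 0.154], 'ee_rot': [3.136, 0.001, 2.673], 'contact_force': [-1.907, -2.85, -7.188], 'width': 0.023}
meas u,y,ax -42.80705271282913 -5.726279931487724 -0.171751203538655 rad 43.18835541917163 th 3.0086125543116533
[[[255,2.8,6.4,-0.2,0,0,0],[255,3.7,5.9,0.4,0,0,0],[255,4.4,5.3,1.1,0,0,0],[255,5,4.6,1.7,0,0,0],[255,5.5,3.7,2.3,0,0,0],[255,5.9,2.6,2.8,0,0,0],[255,6,1.6,3.2,0,0,0],[255,5.9,0.5,3.6,0,0,0],[255,5.8,-0.6,3.8,0,0,0],[255,5.5,-1.8,4,0,0,0],[255,5,-2.8,4,0,0,0],[255,4.4,-3.7,4,0,0,0]]]
```

Call:
send_rows(moves=[[[255,2.8,6.4,-0.2,0,0,0],[255,3.7,5.9,0.4,0,0,0],[255,4.4,5.3,1.1,0,0,0],[255,5,4.6,1.7,0,0,0],[255,5.5,3.7,2.3,0,0,0],[255,5.9,2.6,2.8,0,0,0],[255,6,1.6,3.2,0,0,0],[255,5.9,0.5,3.6,0,0,0],[255,5.8,-0.6,3.8,0,0,0],[255,5.5,-1.8,4,0,0,0],[255,5,-2.8,4,0,0,0],[255,4.4,-3.7,4,0,0,0]]])

```text
clock: 12.85
position: [0.4276, -0.3643, 0.1854]
ee_rot: [3.14, 0.002, 2.672]
contact_force: [-2.6, -10.7, -15.3]
width: 0.0233
```

```bash
python3 crank.py 4.998 6.998 12; python3 - <<'E'
from h import *
from rig import cams
p=cams.camera("scene"); cv2.imwrite("pics/scene6.png",cv2.resize(p["pixels"][170:310,260:460,::-1],None,fx=4,fy=4))
E
```

```text
{'clock': 12.85, 'joint_pos': [-0.189, 0.424, 1.01, 1.804, -0.398, 1.133, 2.056], 'position': [0.428, -0.364, 0.185], 'ee_rot': [3.14, 0.002, 2.672], 'contact_force': [-2.603, -10.709, -15.334], 'width': 0.023}
meas u,y,ax 11.382046284988744 38.48055145980338 -0.19136388079632208 rad 40.128591032880806 th -1.2832091516973811
[[[255,3.6,-4.7,3.7,0,0,0],[255,2.8,-5.4,3.5,0,0,0],[255,1.9,-6,3.1,0,0,0],[255,0.9,-6.4,2.5,0,0,0],[255,-0.1,-6.7,2.1,0,0,0],[255,-1.1,-6.7,1.4,0,0,0],[255,-2.1,-6.7,0.8,0,0,0],[255,-2.9,-6.3,0.2,0,0,0],[255,-3.8,-5.8,-0.5,0,0,0],[255,-4.5,-5.3,-1.2,0,0,0],[255,-5.1,-4.4,-1.8,0,0,0],[255,-5.6,-3.5,-2.4,0,0,0]]]
```

View pics/scene6.png

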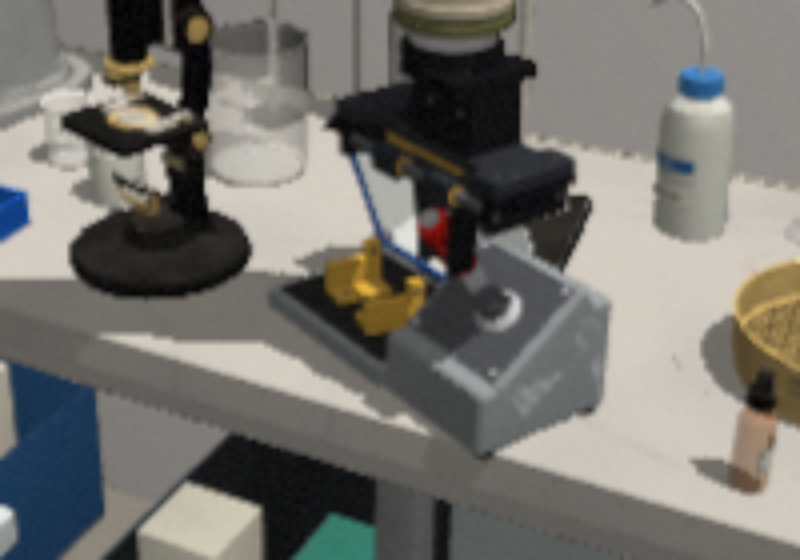

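Call:
send_rows(moves=[[[255,3,-5.2,3.5,0,0,0],[255,2.3,-5.8,3.3,0,0,0],[255,1.9,-6,3.1,0,0,0],[255,0.9,-6.4,2.5,0,0,0],[255,-0.1,-6.7,2.1,0,0,0],[255,-1.1,-6.7,1.4,0,0,0],[255,-2.1,-6.7,0.8,0,0,0],[255,-2.9,-6.3,0.2,0,0,0],[255,-3.8,-5.8,-0.5,0,0,0],[255,-4.5,-5.3,-1.2,0,0,0],[255,-5.1,-4.4,-1.8,0,0,0],[255,-5.6,-3.5,-2.4,0,0,0]]])

```text
clock: 14.4
position: [0.4118, -0.4317, 0.1969]
ee_rot: [3.136, 0.004, 2.674]
contact_force: [1.0, 6.6, -4.6]
width: 0.0234
```

```bash
sed -i 's/^PAR=.*/PAR=(.4806,-.3146,-.467)/' h.py; python3 crank.py 6.998 7.9 6
```

```text
{'clock': 14.4, 'joint_pos': [-0.015, 0.494, 0.981, 1.699, -0.446, 1.188, 2.185], 'position': [0.412, -0.432, 0.197], 'ee_rot': [3.136, 0.004, 2.674], 'contact_force': [0.957, 6.618, -4.631], 'width': 0.023}
meas u,y,ax 31.86836788435917 -27.55475431426936 -0.42134190526670506 rad 42.129055970109285 th 0.7129337694452702
[[[255,-5.3,-2.3,-2.6,0,0,0],[255,-5.4,-1.5,-2.9,0,0,0],[255,-5.4,-0.5,-3.2,0,0,0],[255,-5.3,0.4,-3.4,0,0,0],[255,-5,1.3,-3.6,0,0,0],[255,-4.7,2.1,-3.6,0,0,0]]]
```

Call:
send_rows(moves=[[[255,-5.3,-2.3,-2.6,0,0,0],[255,-5.4,-1.5,-2.9,0,0,0],[255,-5.4,-0.5,-3.2,0,0,0],[255,-5.3,0.4,-3.4,0,0,0],[255,-5,1.3,-3.6,0,0,0],[255,-4.7,2.1,-3.6,0,0,0],[255,0,0,0,0,0,0]]])

```text
clock: 15.28
position: [0.3807, -0.433, 0.178]
ee_rot: [3.138, 0.006, 2.673]
contact_force: [4.8, -2.0, -1.7]
width: 0.0231
```

```bash
python3 crank.py 7.9 8.0 1
```

```text
{'clock': 15.275, 'joint_pos': [-0.008, 0.469, 0.99, 1.773, -0.437, 1.133, 2.226], 'position': [0.381, -0.433, 0.178], 'ee_rot': [3.138, 0.006, 2.673], 'contact_force': [4.804, -1.974, -1.677], 'width': 0.023}
meas u,y,ax -1.2582782781625155 -42.73375949758372 -0.2906423875069519 rad 42.75228023184988 th 1.6002324177494096
[[[255,-2.9,1.9,-2.4,0,0,0]]]
```

Call:
send_rows(moves=[[[255,-2.3,1.4,-1.9,0,0,0],[255,0,0,0,0,0,0]]])

```text
clock: 15.52
position: [0.3803, -0.4328, 0.1777]
ee_rot: [3.139, 0.01, 2.674]
contact_force: [10.3, -2.9, 6.5]
width: 0.0231
```

```bash
python3 crank.py 7.95 8.0 1; python3 - <<'E'
from h import *
from rig import cams
p=cams.camera("scene"); cv2.imwrite("pics/scene7.png",cv2.resize(p["pixels"][170:310,260:460,::-1],None,fx=4,fy=4))
E
```

```text
{'clock': 15.525, 'joint_pos': [-0.011, 0.465, 0.991, 1.778, -0.437, 1.126, 2.227], 'position': [0.38, -0.433, 0.178], 'ee_rot': [3.139, 0.01, 2.674], 'contact_force': [10.266, -2.926, 6.459], 'width': 0.023}
meas u,y,ax -1.8753129259095542 -42.688968290172966 -0.23593319128117604 rad 42.73013938953952 th 1.6146977856213902
[[[255,-1.4,1,-1.2,0,0,0]]]
```

View pics/scene7.png

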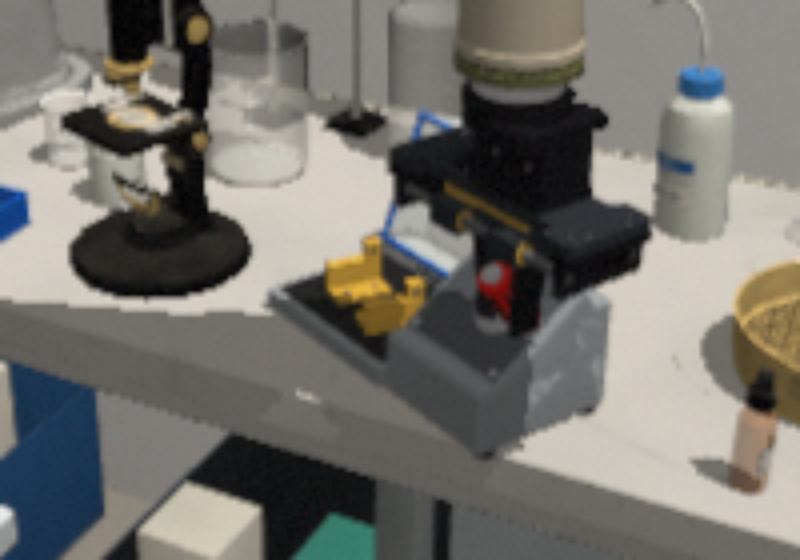

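Call:
send_rows(moves=[[[255,2.3,-1.4,1.9,0,0,0],[0,0,0,0,0,0,0],[0,0,0,0,0,0,0],[0,0,0,0,0,0,0],[0,0,0,0,0,0,0],[0,0,0,20,0,0,0],[0,0,0,40,0,0,0],[0,20,35,40,0,0,0],[0,20,35,30,0,0,0],[0,0,0,0,0,0,0]]])

```text
clock: 16.82
position: [0.4231, -0.3602, 0.3103]
ee_rot: [3.135, 0.007, 2.679]
contact_force: [0.0, 1.0, -0.3]
width: 0.087
```

```bash
python3 - <<'E'
from h import *
from rig import arm,cams
s=arm.read_state(); print({k:np.round(s[k],3).tolist() for k in("clock","joint_pos","position","ee_rot","contact_force","width")})
for n in("wrist","top","scene"):
    p=cams.camera(n); pickle.dump(p,open(n+"8.pkl","wb")); cv2.imwrite(f"pics/{n}8.png",p["pixels"][:,:,::-1])
    if n=="wrist":
      for l in("left_bracket","right_bracket"): 
        for d in cams.cut_out(p,l): print(l,d["score"],d["box"])
E
```

```text
{'clock': 16.825, 'joint_pos': [-0.299, 0.268, 1.108, 1.668, -0.254, 1.353, 1.957], 'position': [0.423, -0.36, 0.31], 'ee_rot': [3.135, 0.007, 2.679], 'contact_force': [0.011, 0.978, -0.349], 'width': 0.087}
left_bracket 0.69 [362.3, 161.9, 405.5, 211.5]
right_bracket 0.78 [411.9, 173.2, 457.8, 224.1]
```

View pics/wrist8.png

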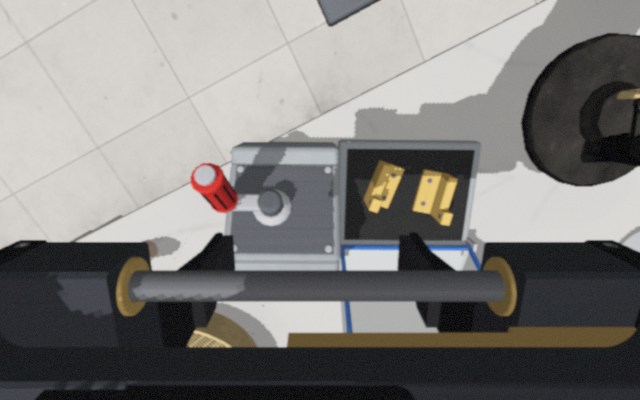

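View pics/scene8.png

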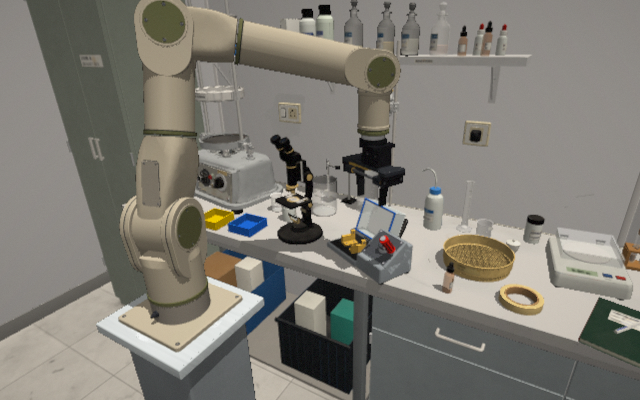

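```bash
python3 - <<'E'
from h import *
p=pickle.load(open("wrist8.pkl","rb")); W=cloud(p)
cv2.imwrite("pics/w8c.png",cv2.resize(p["pixels"][130:250,330:490,::-1],None,fx=5,fy=5,interpolation=cv2.INTER_CUBIC))
print(sleeve(p))
Q=(W-[PAR[0],PAR[1],0])@Rz(PAR[2])*1000
hsv=cv2.cvtColor(p["pixels"],cv2.COLOR_RGB2HSV).astype(int)
br=(hsv[...,1]>90)&(hsv[...,0]>12)&(hsv[...,0]<32)&(Q[...,2]>15)&(Q[...,2]<80)&(Q[...,1]>-36)&(abs(Q[...,0])<65)
n,l,st,_=cv2.connectedComponentsWithStats(br.astype(np.uint8))
M=np.full((280,360,3),255,np.uint8)
for i in range(1,n):
    if st[i,4]<100: continue
    q=Q[l==i]; print(i,st[i],q.min(0).round(1),q.max(0).round(1))
    top=q[q[:,2]>57]; print(' horn',top.mean(0).round(1),len(top),'r',np.ptp(top[:,:2],axis=0))
    web=q[(q[:,2]>46)&(q[:,2]<54)]; r=cv2.minAreaRect(web[:,:2].astype(np.float32)); print(' web',web.mean(0).round(1),r)
    c=web[:,:2].mean(0); print(' webdir',np.linalg.svd(web[:,:2]-c)[2][0])
    ft=q[(q[:,2]>25)&(q[:,2]<32)]; print(' foot',ft.mean(0).round(1),cv2.minAreaRect(ft[:,:2].astype(np.float32)))
m=(abs(Q[...,0])<60)&(Q[...,1]>-30)&(Q[...,1]<120)&(Q[...,2]<30)&~br; print('mat z',np.nanmedian(Q[m][:,2]))
E
```

```text
{'n': 548, 'u': np.float64(-0.8896843397540197), 'y': np.float64(-43.46937379594921), 'rad': np.float64(43.47847739326159), 'th': np.float64(1.5912603929912776), 'axtop': np.float64(28.168292923009886), 'std': np.float64(0.3977165310629389)}
16 [ 363  160   42   54 1326] [-43.5  -9.6  19.6] [20.8 36.7 65. ]
 horn [-2.3 -3.4 62.8] 145 r [15.1630669 13.1699371]
 web [-24.    4.1  49.5] ((-19.18950653076172, 2.9355173110961914), (10.182329177856445, 48.858421325683594), 70.91065979003906)
 webdir [ 0.92991578 -0.36777254]
 foot [-15.5  17.8  27.7] ((-15.40153694152832, 12.445964813232422), (30.30091667175293, 49.908451080322266), 70.52215576171875)
20 [ 412  169   46   58 1752] [-33.3  49.   20. ] [ 37.5 100.   65.2]
 horn [12.5 73.8 62.5] 152 r [14.92756574 11.97863912]
 web [-9.3 77.8 49.5] ((-4.753475189208984, 77.88221740722656), (10.585198402404785, 49.15451431274414), 79.8662338256836)
 webdir [ 0.97143421 -0.23730904]
 foot [-7.8 64.  27.8] ((-6.255414009094238, 66.5697021484375), (28.111957550048828, 50.444461822509766), 78.78627014160156)
mat z 21.540544863642573
```

View pics/w8c.png

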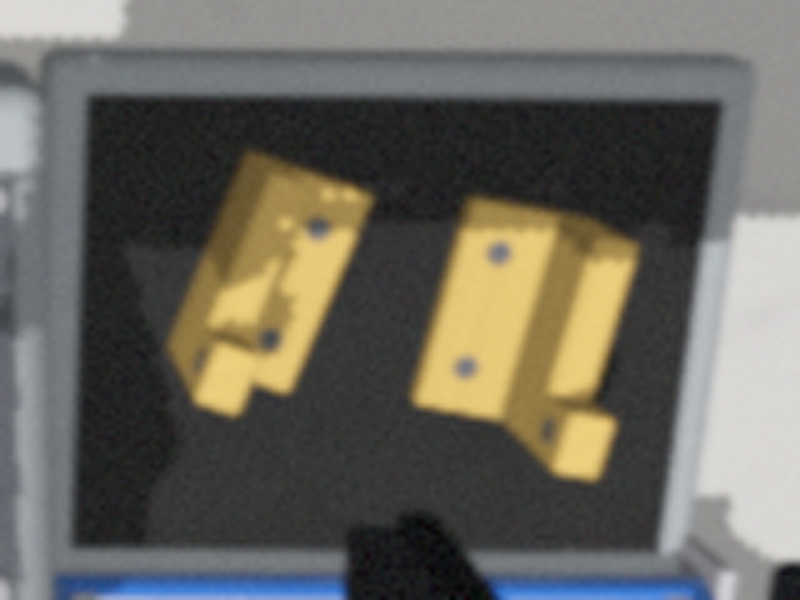

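```bash
python3 - <<'E'
from h import *; from plan import *
from rig import arm
for nm in("top0","top8"):
    p=pickle.load(open(nm+".pkl","rb")); W=cloud(p)
    hsv=cv2.cvtColor(p["pixels"],cv2.COLOR_RGB2HSV).astype(int)
    for n,(x0,y0,x1,y1),h in(("blue",(216,212,260,257),115),("yel",(170,222,212,266),25)):
        m=np.zeros((400,640),bool); m[y0:y1,x0:x1]=True; m&=(abs(hsv[...,0]-h)<13)&(hsv[...,1]>110)&(W[...,2]>-.02)
        P=W[m]*1000; r=cv2.minAreaRect(P[:,:2].astype(np.float32)); fl=P[P[:,2]<10]; rim=P[P[:,2]>28]
        rr=cv2.minAreaRect(rim[:,:2].astype(np.float32))
        print(nm,n,r,'rim',rr,'floor',cv2.minAreaRect(fl[:,:2].astype(np.float32)), np.median(fl[:,2]))
p=pickle.load(open("wrist8.pkl","rb")); Q=(cloud(p)-[PAR[0],PAR[1],0])@Rz(PAR[2])*1000; Q=Q[np.isfinite(Q).all(-1)]
for nm,c,a,off in(("A",(-19.2,2.9),-19.1,-6),("B",(-4.75,77.9),-10.1,0)):
    a=np.radians(a); d=np.array([np.cos(a),np.sin(a)]); j=np.array([-d[1],d[0]]); g=np.array(c)+off*d
    R=Q[:,:2]-g; k=(abs(R@d)<40)&(abs(R@j)<98)&(Q[:,2]<130)
    out=k&(Q[:,1]<-38); print(nm,'g',g,'max z all',np.percentile(Q[k][:,2],[99,100]),'housing',Q[out][:,2].max() if out.any() else None)
    G=mach(PAR,[*g,0])[0]; print(' world',G, 'jaw yaw world',np.degrees(PAR[2]+a)+90)
    for s in(-95,95):
        for t in(-37,37): print('   corner',mach(PAR,[*(g+s*j+t*d),0])[0][:2].round(3))
s=arm.read_state(); print(s["position"],s["ee_rot"])
E
```

```text
top0 blue ((460.76776123046875, 162.68760681152344), (106.20990753173828, 103.27307891845703), 1.2298859357833862) rim ((460.76483154296875, 162.43299865722656), (106.16638946533203, 102.53841400146484), 1.1879135370254517) floor ((459.52545166015625, 163.17816162109375), (104.9387435913086, 100.26951599121094), 0.4946715831756592) 4.078365115842636
top0 yel ((439.7101135253906, 318.24212646484375), (106.69548034667969, 113.26970672607422), 1.857803463935852) rim ((440.18316650390625, 315.199951171875), (106.35643768310547, 105.67013549804688), 2.6730315685272217) floor ((439.0406494140625, 318.7926025390625), (105.32449340820312, 112.23196411132812), 1.9167066812515259) 3.9020115819676633
top8 blue ((460.8274230957031, 161.95907592773438), (106.17283630371094, 103.8819580078125), 1.3101304769515991) rim ((460.7948303222656, 161.89527893066406), (106.08507537841797, 103.8773422241211), 1.422327995300293) floor ((460.1224365234375, 166.47781372070312), (105.0202407836914, 94.22577667236328), 1.2752090692520142) 3.823726306154596
top8 yel ((439.63421630859375, 318.87481689453125), (105
[... 202 characters left out ...]
5566406), (105.96344757080078, 112.78193664550781), 1.4920203685760498) 4.018977606380171
A g [-24.86969347   4.86330739] max z all [ 84.37881223 105.87041869] housing 105.87041868953993
 world [ 0.46058279 -0.29906087  0.        ] jaw yaw world 44.14287096739056
   corner [ 0.367 -0.339]
   corner [ 0.418 -0.392]
   corner [ 0.503 -0.206]
   corner [ 0.555 -0.259]
B g [-4.75 77.9 ] max z all [63.55904414 65.21161179] housing None
 world [ 0.51142994 -0.24290281  0.        ] jaw yaw world 53.14287096739056
   corner [ 0.425 -0.297]
   corner [ 0.484 -0.341]
   corner [ 0.539 -0.145]
   corner [ 0.598 -0.189]
[ 0.41906456 -0.3631678   0.30704529] [3.13713983e+00 1.68496848e-03 2.67109912e+00]
```

```bash
python3 - <<'E'
from h import *
p=pickle.load(open("wrist8.pkl","rb")); Q=(cloud(p)-[PAR[0],PAR[1],0])@Rz(PAR[2])*1000; Q=Q[np.isfinite(Q).all(-1)]
a=np.radians(-19.1); d=np.array([np.cos(a),np.sin(a)]); j=np.array([-d[1],d[0]])
for off in(0,-6,-10,-12):
    g=np.array((-19.2,2.9))+off*d; R=Q[:,:2]-g; k=(abs(R@d)<38)&(abs(R@j)<96)&(Q[:,2]<130)&(Q[:,1]<-30)
    z=Q[k]; z=z[np.argsort(-z[:,2])][:300]; print(off,z[[0,5,20,60,150]].round(0).tolist())
E
```

```text
0 [[-16.0, -99.0, 106.0], [-16.0, -99.0, 105.0], [2.0, -51.0, 91.0], [-3.0, -58.0, 89.0], [-3.0, -65.0, 87.0]]
-6 [[-5.0, -55.0, 88.0], [-6.0, -57.0, 87.0], [-6.0, -50.0, 86.0], [-8.0, -57.0, 84.0], [-12.0, -49.0, 82.0]]
-10 [[-9.0, -53.0, 86.0], [-11.0, -54.0, 84.0], [-10.0, -52.0, 83.0], [-13.0, -57.0, 82.0], [-13.0, -47.0, 79.0]]
-12 [[-11.0, -54.0, 84.0], [-11.0, -51.0, 82.0], [-12.0, -52.0, 81.0], [-15.0, -61.0, 80.0], [-20.0, -52.0, 78.0]]
```

```bash
python3 - <<'E'
from h import *; from plan import *
from rig import arm
s=arm.read_state(); p0=np.array(s["position"])*1000; R0=eul(s["ee_rot"])
a=np.radians(-19.1); g=np.array((-19.2,2.9))-8*np.array([np.cos(a),np.sin(a)])
G=mach(PAR,[*g,0])[0]*1000; A=G+[0,0,175]; B=G+[0,0,103]; Rt=tool(PAR[2]+a+np.pi/2); print(p0,A,B,Rt.as_euler('xyz'),(Rt*R0.inv()).as_rotvec())
S=Slerp([0,1],Ro.concatenate([R0,Rt]))(np.linspace(0,1,5))
P=[p0]+[p0+(A-p0)*i/4 for i in(1,2,3,4)]+[A+(B-A)*i/4 for i in(1,2,3,4)]
rows(110,P,[S[i] for i in range(5)]+[Rt]*4)
E
```

```text
[ 419.06456285 -363.16780239  307.04528859] [ 459.18988791 -297.6256571   175.        ] [ 459.18988791 -297.6256571   103.        ] [3.14159265 0.         2.34123477] [-0.00259541  0.00401712 -0.32986748]
[[[110,10,16.4,-33,-0.001,0.001,-0.082],[110,10.1,16.4,-33,0,0.001,-0.083],[110,10,16.4,-33,-0.001,0.001,-0.082],[110,10,16.3,-33,-0.001,0.001,-0.083],[110,0,0,-18,0,0,0],[110,0,0,-18,0,0,0],[110,0,0,-18,0,0,0],[110,0,0,-18,0,0,0]]]
```

Call:
send_rows(moves=[[[110,10,16.4,-33,-0.001,0.001,-0.082],[110,10,16.4,-33,0,0.001,-0.083],[110,10,16.4,-33,-0.001,0.001,-0.082],[110,10,16.3,-33,-0.001,0.001,-0.083],[110,0,0,0,0,0,0],[110,0,0,0,0,0,0]]])

```text
clock: 17.82
position: [0.4596, -0.2985, 0.1764]
ee_rot: [-3.141, 0.002, 2.343]
contact_force: [0.5, -0.3, 0.4]
width: 0.0499
```

```bash
python3 - <<'E'
from h import *
from rig import arm,cams
p=cams.camera("wrist"); pickle.dump(p,open("wrist9.pkl","wb")); cv2.imwrite("pics/wrist9.png",p["pixels"][:,:,::-1])
s=arm.read_state(); print({k:np.round(s[k],3).tolist() for k in("clock","joint_pos","position","ee_rot","contact_force","width")})
W=cloud(p);Q=(W-[PAR[0],PAR[1],0])@Rz(PAR[2])*1000
hsv=cv2.cvtColor(p["pixels"],cv2.COLOR_RGB2HSV).astype(int)
br=(hsv[...,1]>90)&(hsv[...,0]>12)&(hsv[...,0]<32)&(Q[...,2]>46)&(Q[...,2]<54)&(Q[...,1]>-36)&(Q[...,1]<45)&(abs(Q[...,0])<65)
print(cv2.minAreaRect(Q[br][:,:2].astype(np.float32)),br.sum())
E
```

```text
{'clock': 17.875, 'joint_pos': [-0.379, 0.428, 1.072, 1.849, -0.418, 1.111, 1.617], 'position': [0.46, -0.299, 0.177], 'ee_rot': [3.141, 0.003, 2.343], 'contact_force': [0.892, 0.059, 0.37], 'width': 0.05}
((-24.986120223999023, 5.393531322479248), (9.229721069335938, 36.96310043334961), 71.39256286621094) 742
```

View pics/wrist9.png

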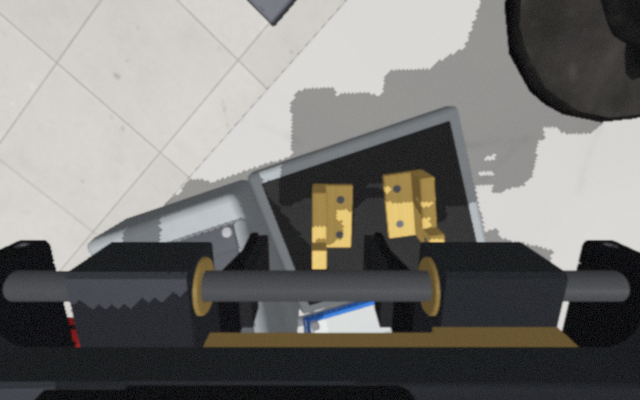

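Call:
send_rows(moves=[[[110,0,0,-18,0,0,0],[110,0,0,-18,0,0,0],[110,0,0,-18,0,0,0],[110,-0.5,0.8,-19,0,0,0],[255,0,0,0,0,0,0],[255,0,0,0,0,0,0],[255,0,0,0,0,0,0],[255,0,0,0,0,0,0],[255,0,0,0,0,0,0],[255,0,0,0,0,0,0],[255,0,0,0,0,0,0]]])

```text
clock: 19.25
position: [0.4599, -0.296, 0.1026]
ee_rot: [3.141, 0.001, 2.343]
contact_force: [-1.2, 1.7, 5.1]
width: 0.01
```

```bash
python3 - <<'E'
from h import *
from rig import arm,cams
p=cams.camera("wrist"); cv2.imwrite("pics/wrist10.png",p["pixels"][:,:,::-1])
s=arm.read_state(); print({k:np.round(s[k],3).tolist() for k in("clock","joint_pos","position","ee_rot","contact_force","width")})
E
```

```text
{'clock': 19.3, 'joint_pos': [-0.298, 0.528, 0.973, 1.906, -0.524, 0.984, 1.687], 'position': [0.46, -0.296, 0.103], 'ee_rot': [3.141, 0.001, 2.343], 'contact_force': [-0.855, 0.919, 5.978], 'width': 0.01}
```

View pics/wrist10.png

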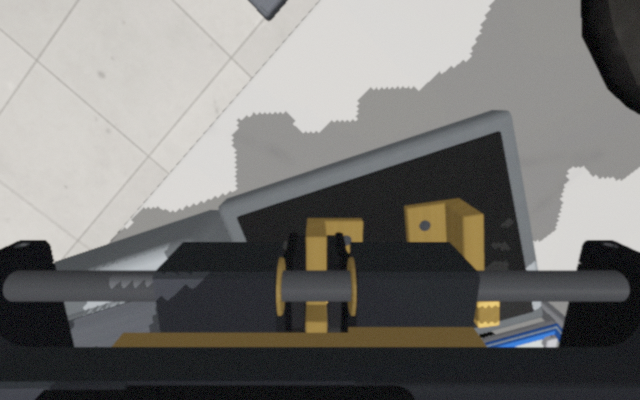

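```bash
cat >> plan.py <<'E'
def path(jaw,W,n,R0,Rt,r0=.2,r1=.8):
    from scipy.interpolate import interp1d
    W=np.array(W,float); L=np.r_[0,np.cumsum(np.linalg.norm(np.diff(W,axis=0),axis=1))]
    t=np.linspace(0,1,n+1); P=interp1d(L/L[-1],W,axis=0)(t); print(L[-1]/n,'mm/row',(Rt*R0.inv()).as_rotvec())
    S=Slerp([-1,r0,r1,2],Ro.concatenate([R0,R0,Rt,Rt]))(t); rows(jaw,P,[S[i] for i in range(n+1)])
E
python3 - <<'E'
from plan import *
from rig import arm
s=arm.read_state(); p0=np.array(s["position"])*1000; R0=eul(s["ee_rot"])
path(255,[p0,p0+[0,0,200],[452,-110,470],[450,50,475],[453,150,330],[453,157,150]],24,R0,tool(np.pi/2),.3,.85)
E
```

```text
40.28148858861373 mm/row [9.44304763e-05 1.36578712e-03 7.98212507e-01]
[[[255,0,0,40.3,0,0,0],[255,0,0,40.3,0,0,0],[255,0,0,40.2,0,0,0],[255,0,0,40.3,0,0,0],[255,-0,1,39.8,0,0,0],[255,-1.3,30,27,0,0,0],[255,-1.3,29.9,26.9,0,0,0],[255,-1.3,29.9,27,0,0,0.048],[255,-1.2,29.9,26.9,0,0,0.061],[255,-1.3,29.9,26.9,0,0,0.06],[255,-1.3,30,27,0,0,0.061],[255,-0.6,38.4,5.9,0,0,0.06]]]
[[[255,-0.5,40.2,1.2,0,0.001,0.061],[255,-0.5,40.3,1.3,0,0,0.06],[255,-0.5,40.2,1.3,0,0,0.061],[255,0.5,25.6,-27.9,0,0,0.06],[255,0.7,22.9,-33.1,0,0,0.061],[255,0.7,22.8,-33.2,0,0,0.06],[255,0.6,22.9,-33.1,0,0,0.061],[255,0.4,12.8,-36.5,0,0,0.06],[255,0,1.6,-40.3,0,0,0.024],[255,0,1.5,-40.2,0,0,0],[255,0,1.6,-40.3,0,0,0],[255,0,1.6,-40.3,0,0,0]]]
```

Call:
send_rows(moves=[[[255,0,0,25,0,0,0],[255,0,0,40,0,0,0],[255,0,0,48,0,0,0],[255,0,0,48,0,0,0],[255,0,1,40,0,0,0],[255,-1.3,30,27,0,0,0],[255,-1.3,30,27,0,0,0],[255,-1.3,30,27,0,0,0.048],[255,-1.3,30,27,0,0,0.06],[255,-1.3,30,27,0,0,0.06],[255,-1.3,30,27,0,0,0.06],[255,-0.6,38,6,0,0,0.06]]])

```text
clock: 20.8
position: [0.4513, -0.0767, 0.4726]
ee_rot: [3.14, 0.002, 2.632]
contact_force: [-0.4, 0.7, -1.4]
width: 0.01
```

```bash
python3 - <<'E'
from h import *
from rig import arm,cams
s=arm.read_state(); print({k:np.round(s[k],3).tolist() for k in("clock","joint_pos","position","ee_rot","contact_force","width")})
E
```

```text
{'clock': 20.8, 'joint_pos': [-1.008, -0.229, 0.906, 1.581, 0.181, 1.699, 0.97], 'position': [0.451, -0.077, 0.473], 'ee_rot': [3.14, 0.002, 2.632], 'contact_force': [-0.4, 0.738, -1.355], 'width': 0.01}
```

Call:
send_rows(moves=[[[255,-0.5,40,1,0,0.001,0.06],[255,-0.5,40,1,0,0,0.06],[255,-0.5,40,1,0,0,0.06],[255,0.5,26,-27,0,0,0.06],[255,0.7,23,-33,0,0,0.06],[255,0.7,23,-33,0,0,0.06],[255,0.6,23,-33,0,0,0.06],[255,0.4,13,-37,0,0,0.06],[255,0,1.5,-40,0,0,0.025],[255,0,1.5,-40,0,0,0],[255,0,1.5,-40,0,0,0],[255,0,0,0,0,0,0]]])

```text
clock: 22.3
position: [0.4512, 0.1552, 0.1892]
ee_rot: [-3.137, -0.004, 3.137]
contact_force: [-0.2, 0.1, -0.8]
width: 0.0096
```

```bash
python3 - <<'E'
from h import *
from rig import arm,cams
p=cams.camera("wrist"); pickle.dump(p,open("wrist11.pkl","wb")); cv2.imwrite("pics/wrist11.png",p["pixels"][:,:,::-1])
p=cams.camera("scene"); cv2.imwrite("pics/scene11.png",cv2.resize(p["pixels"][100:280,150:390,::-1],None,fx=3.3,fy=3.3))
s=arm.read_state(); print({k:np.round(s[k],3).tolist() for k in("clock","joint_pos","position","ee_rot","contact_force","width")})
E
```

```text
{'clock': 22.4, 'joint_pos': [-1.172, 0.1, 0.793, 1.994, -0.08, 1.078, 1.222], 'position': [0.453, 0.156, 0.192], 'ee_rot': [-3.141, 0.001, 3.136], 'contact_force': [0.551, 1.083, -0.4], 'width': 0.01}
```

View pics/wrist11.png

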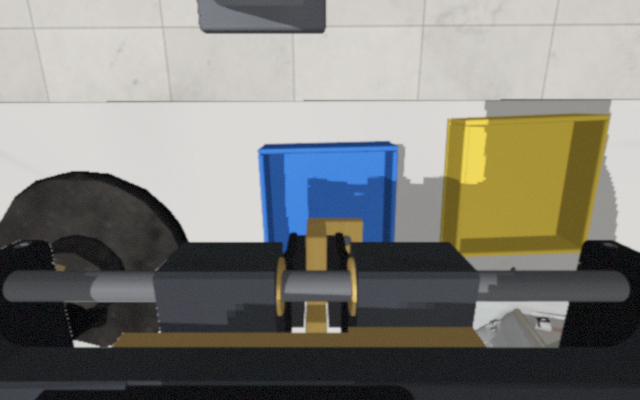

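View pics/scene11.png

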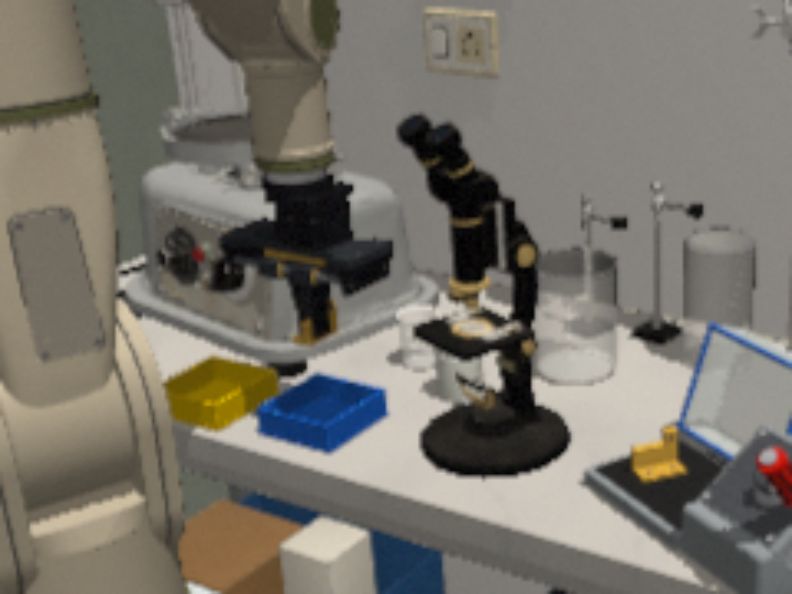

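Call:
send_rows(moves=[[[255,0,1,-30,0,0,0],[255,0,0,-30,0,0,0],[255,0,0,-28,0,0,0],[255,0,0,-12,0,0,0],[255,0,0,-5,0,0,0],[255,0,0,-1,0,0,0],[255,0,0,0,0,0,0]]])

```text
clock: 23.28
position: [0.4532, 0.1568, 0.0861]
ee_rot: [3.141, 0.001, 3.136]
contact_force: [-0.5, -0.0, -0.2]
width: 0.0096
```

Call:
send_rows(moves=[[[255,0,0,-1.5,0,0,0],[255,0,0,0,0,0,0]]])

```text
clock: 23.52
position: [0.4531, 0.1568, 0.0845]
ee_rot: [3.141, 0.001, 3.136]
contact_force: [-0.8, -1.0, 7.6]
width: 0.0099
```

Call:
send_rows(moves=[[[175,0,0,0,0,0,0],[175,0,0,0,0,0,0],[175,0,0,0,0,0,0],[175,0,0,20,0,0,0],[175,0,0,40,0,0,0],[175,0,0,45,0,0,0]]])

```text
clock: 24.28
position: [0.4524, 0.1562, 0.1896]
ee_rot: [-3.14, -0.001, 3.136]
contact_force: [1.0, 1.5, -0.8]
width: 0.0274
```

```bash
python3 - <<'E'
from h import *; from plan import *
from rig import arm,cams
p=cams.camera("wrist"); pickle.dump(p,open("wrist12.pkl","wb")); cv2.imwrite("pics/wrist12.png",p["pixels"][:,:,::-1])
s=arm.read_state(); print({k:np.round(s[k],3).tolist() for k in("clock","joint_pos","position","ee_rot","contact_force","width")})
p0=np.array(s["position"])*1000; R0=eul(s["ee_rot"])
path(110,[p0,[453,150,330],[450,60,465],[460,-110,465],[511.4,-242.9,300],[511.4,-242.9,190]],24,R0,tool(np.radians(53.14)),.25,.85)
E
```

```text
{'clock': 24.325, 'joint_pos': [-1.196, 0.099, 0.819, 1.991, -0.083, 1.079, 1.223], 'position': [0.455, 0.157, 0.195], 'ee_rot': [3.139, 0.005, 3.135], 'contact_force': [5.256, 0.318, 5.342], 'width': 0.027}
33.16024154181907 mm/row [-0.00085782  0.00552985 -0.63635046]
[[[110,-0.5,-1.6,33.1,0,0,0],[110,-0.4,-1.6,33.1,0,0,0],[110,-0.5,-1.6,33.2,0,0,0],[110,-0.5,-1.7,33.1,0,0,0],[110,-0.6,-17,28,0,0,0],[110,-0.6,-18.4,27.6,0,0,0],[110,-0.6,-18.4,27.6,0,0,-0.044],[110,-0.6,-18.4,27.6,0,0.001,-0.044],[110,-0.6,-18.8,26.8,0,0,-0.045],[110,2,-33.1,-0,0,0.001,-0.044],[110,1.9,-33.1,-0,0,0,-0.044],[110,2,-33.1,-0,0,0,-0.044]]]
[[[110,1.9,-33.1,-0,0,0.001,-0.044],[110,2,-33.1,-0,0,0,-0.045],[110,7.2,-21.6,-22.4,-0.001,0.001,-0.044],[110,7.8,-20.2,-25.1,0,0,-0.044],[110,7.8,-20.2,-25.1,0,0,-0.044],[110,7.8,-20.2,-25.1,0,0.001,-0.044],[110,7.8,-20.3,-25.1,0,0,-0.044],[110,7.9,-20.2,-25.1,0,0,-0.045],[110,5.3,-13.8,-27.6,0,0.001,-0.017],[110,-0,0,-33.2,0,0,0],[110,-0,0,-33.2,0,0,0],[110,-0,0,-33.1,0,0,0]]]
```

View pics/wrist12.png

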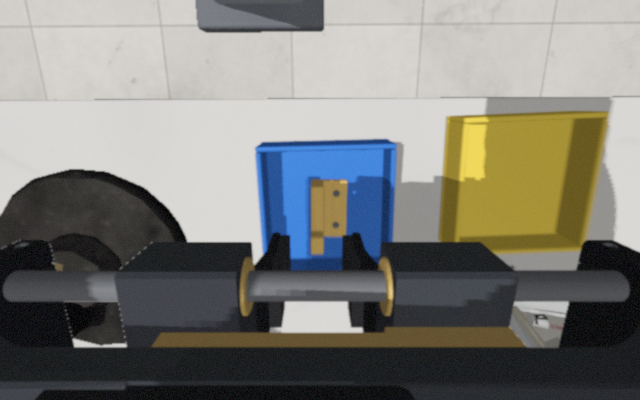

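Call:
send_rows(moves=[[[110,-0.5,-1.6,33,0,0,0],[110,-0.4,-1.6,33,0,0,0],[110,-0.5,-1.6,33,0,0,0],[110,-0.5,-1.7,33,0,0,0],[110,-0.6,-17,28,0,0,0],[110,-0.6,-18.4,28,0,0,0],[110,-0.6,-18.4,28,0,0,-0.044],[110,-0.6,-18.4,28,0,0.001,-0.044],[110,-0.6,-18.8,27,0,0,-0.045],[110,2,-33,0,0,0.001,-0.044],[110,2,-33,0,0,0,-0.044],[110,2,-33,0,0,0,-0.044]]])

```text
clock: 25.82
position: [0.4535, -0.0425, 0.4589]
ee_rot: [-3.141, -0.003, 2.868]
contact_force: [0.9, 0.1, -0.3]
width: 0.0495
```

Call:
send_rows(moves=[[[110,2,-33,0,0,0.001,-0.044],[110,2,-33,0,0,0,-0.045],[110,7,-22,-22,-0.001,0.001,-0.044],[110,8,-20,-25,0,0,-0.044],[110,8,-20,-25,0,0,-0.044],[110,8,-20,-25,0,0.001,-0.044],[110,8,-20,-25,0,0,-0.044],[110,8,-20,-25,0,0,-0.045],[110,5,-14,-27,0,0.001,-0.017],[110,0,0,-33,0,0,0],[110,0,0,-33,0,0,0],[110,0,0,-15,0,0,0]]])

```text
clock: 27.32
position: [0.5082, -0.2428, 0.203]
ee_rot: [-3.137, -0.007, 2.498]
contact_force: [0.0, 0.1, 0.5]
width: 0.0498
```

```bash
python3 - <<'E'
from h import *; from plan import *
from rig import arm,cams
p=cams.camera("wrist"); pickle.dump(p,open("wrist13.pkl","wb")); cv2.imwrite("pics/wrist13.png",p["pixels"][:,:,::-1])
s=arm.read_state(); print({k:np.round(s[k],3).tolist() for k in("clock","joint_pos","position","ee_rot","contact_force","width")})
W=cloud(p);Q=(W-[PAR[0],PAR[1],0])@Rz(PAR[2])*1000
hsv=cv2.cvtColor(p["pixels"],cv2.COLOR_RGB2HSV).astype(int)
br=(hsv[...,1]>90)&(hsv[...,0]>12)&(hsv[...,0]<32)&(Q[...,2]>46)&(Q[...,2]<54)&(Q[...,1]>45)&(abs(Q[...,0])<65)
print(cv2.minAreaRect(Q[br][:,:2].astype(np.float32)),br.sum(),mach(PAR,Q[br].mean(0)))
E
```

```text
{'clock': 27.375, 'joint_pos': [-0.52, 0.468, 1.123, 1.779, -0.448, 1.194, 1.664], 'position': [0.508, -0.242, 0.202], 'ee_rot': [-3.137, -0.008, 2.499], 'contact_force': [-1.292, 0.599, -0.614], 'width': 0.05}
((-37.807472229003906, 154.7830810546875), (36.65393829345703, 186.40090942382812), 19.99861717224121) 633 [[ 0.50685753 -0.23791663  0.04964899]]
```

View pics/wrist13.png

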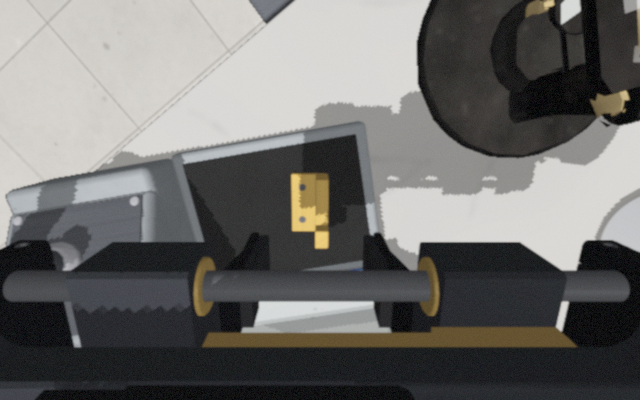

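```bash
python3 - <<'E'
from h import *; from plan import *
from rig import arm
p=pickle.load(open("wrist13.pkl","rb"))
W=cloud(p);Q=(W-[PAR[0],PAR[1],0])@Rz(PAR[2])*1000
hsv=cv2.cvtColor(p["pixels"],cv2.COLOR_RGB2HSV).astype(int)
br=(hsv[...,1]>90)&(hsv[...,0]>12)&(hsv[...,0]<32)&(Q[...,2]>46)&(Q[...,2]<54)&(Q[...,1]>55)&(Q[...,1]<110)&(abs(Q[...,0])<45)
r=cv2.minAreaRect(Q[br][:,:2].astype(np.float32)); print(r,br.sum())
c=Q[br].mean(0); print(c)
s=arm.read_state(); p0=np.array(s["position"])*1000; R0=eul(s["ee_rot"]); print(p0)
rows(110,[p0,[511.4,-242.9,180]],[R0,tool(np.radians(53.14))])
E
```

```text
((-10.568122863769531, 79.5549087524414), (9.444957733154297, 37.313045501708984), 79.8780517578125) 630
[-10.8659254   79.50766185  49.64174942]
[ 508.18003545 -242.33194584  202.19155505]
[[[110,3.2,-0.6,-22.2,-0.001,-0.009,0]]]
```

Call:
send_rows(moves=[[[110,3.2,-0.5,-22,-0.001,-0.009,0],[110,0,0,-27,0,0,0],[110,0,0,-27,0,0,0],[110,0,0,-23,0,0,0],[255,0,0,0,0,0,0],[255,0,0,0,0,0,0],[255,0,0,0,0,0,0],[255,0,0,0,0,0,0],[255,0,0,0,0,0,0],[255,0,0,0,0,0,0],[255,0,0,0,0,0,0]]])

```text
clock: 28.75
position: [0.5132, -0.2425, 0.1062]
ee_rot: [3.14, 0.003, 2.5]
contact_force: [-1.0, 1.7, 5.9]
width: 0.0098
```

```bash
python3 - <<'E'
from h import *; from plan import *
from rig import arm,cams
p=cams.camera("wrist"); cv2.imwrite("pics/wrist14.png",p["pixels"][:,:,::-1])
s=arm.read_state(); print({k:np.round(s[k],3).tolist() for k in("clock","joint_pos","position","ee_rot","contact_force","width")})
p0=np.array(s["position"])*1000; R0=eul(s["ee_rot"])
path(255,[p0,p0+[0,0,170],[455,-110,470],[450,60,475],[440,290,380],[440,322,190]],24,R0,tool(np.pi/2),.3,.85)
E
```

```text
{'clock': 28.8, 'joint_pos': [-0.42, 0.586, 0.998, 1.852, -0.578, 1.022, 1.747], 'position': [0.513, -0.242, 0.106], 'ee_rot': [3.14, 0.003, 2.5], 'contact_force': [-0.554, 1.367, 6.827], 'width': 0.01}
42.65700355848821 mm/row [-6.10001351e-04  3.51233147e-03  6.41155884e-01]
[[[255,0,0,42.7,0,0,0],[255,0,0,42.6,0,0,0],[255,0,0,42.7,0,0,0],[255,-0.2,0.3,42.5,0,0,0],[255,-10.2,23.4,34.2,0,0,0],[255,-10.3,23.4,34.2,0,0,0],[255,-10.3,23.3,34.1,0,0,0],[255,-10.2,23.4,34.2,0,0,0.039],[255,-10.3,23.4,34.2,0,0,0.048],[255,-7.2,29.9,22.9,0,0.001,0.049],[255,-1.2,42.7,1.2,0,0,0.049],[255,-1.3,42.6,1.3,0,0,0.048]]]
[[[255,-1.2,42.6,1.2,0,0.001,0.049],[255,-1.4,41.5,-4.9,0,0,0.048],[255,-1.8,39.4,-16.3,0,0,0.049],[255,-1.7,39.4,-16.3,0,0,0.048],[255,-1.7,39.4,-16.3,0,0.001,0.049],[255,-1.7,39.4,-16.2,0,0,0.049],[255,-1.7,39.3,-16.3,-0.001,0,0.048],[255,-0.8,22.7,-29.6,0,0,0.049],[255,-0,7.1,-42.1,0,0,0.019],[255,-0,7.1,-42,0,0,0],[255,-0,7.1,-42.1,0,0,0],[255,-0,7.1,-42.1,0,0,0]]]
```

View pics/wrist14.png

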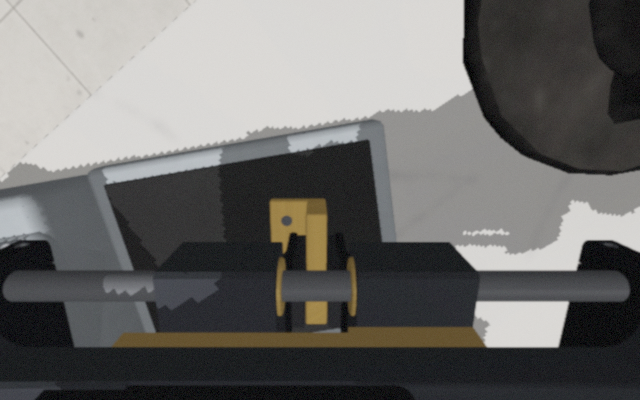

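Call:
send_rows(moves=[[[255,0,0,25,0,0,0],[255,0,0,42,0,0,0],[255,0,0,46,0,0,0],[255,0,0,46,0,0,0],[255,0,0,46,0,0,0],[255,0,0,46,0,0,0],[255,0,0,46,0,0,0],[255,-14,20,20,0,0,0.05],[255,-14,36,20,0,0,0.05],[255,-14,38,15,0,0,0.05],[255,-14,38,10,0,0,0.05],[255,-2,42,2,0,0,0.05]]])

```text
clock: 30.3
position: [0.456, -0.0727, 0.4687]
ee_rot: [3.136, 0.002, 2.745]
contact_force: [1.3, 0.5, -0.8]
width: 0.0096
```

```bash
python3 - <<'E'
from h import *; from plan import *
from rig import arm,cams
s=arm.read_state(); print({k:np.round(s[k],3).tolist() for k in("clock","joint_pos","position","ee_rot","contact_force","width")})
p0=np.array(s["position"])*1000; R0=eul(s["ee_rot"])
path(255,[p0,[448,60,475],[440,290,380],[440,322,190]],14,R0,tool(np.pi/2),0,.8)
E
```

```text
{'clock': 30.3, 'joint_pos': [-1.082, -0.242, 0.958, 1.583, 0.195, 1.693, 1.062], 'position': [0.456, -0.073, 0.469], 'ee_rot': [3.136, 0.002, 2.745], 'contact_force': [1.331, 0.549, -0.842], 'width': 0.01}
41.04989231289271 mm/row [-0.00484295  0.00264104  0.39625032]
[[[255,-2.5,40.9,1.9,0,0,0.035],[255,-2.4,41,2,-0.001,0,0.036],[255,-2.5,40.9,1.9,0,0.001,0.035],[255,-1.6,38.6,-11.4,-0.001,0,0.036],[255,-1.3,38,-15.7,0,0,0.035],[255,-1.3,37.9,-15.6,-0.001,0,0.035],[255,-1.4,37.9,-15.7,0,0.001,0.036],[255,-1.3,37.9,-15.6,0,0,0.035],[255,-1.3,37.9,-15.7,-0.001,0,0.035],[255,-0.4,16.4,-32.9,0,0,0.036],[255,-0,6.8,-40.5,-0.001,0.001,0.035],[255,-0,6.8,-40.4,0,0,0.007]]]
[[[255,-0,6.8,-40.5,0,0,0],[255,-0,6.9,-40.5,0,0,0]]]
```

Call:
send_rows(moves=[[[255,-2.5,41,2,0,0,0.035],[255,-2.5,41,2,-0.001,0,0.036],[255,-2.5,41,2,0,0.001,0.035],[255,-1.6,38,-11,-0.001,0,0.036],[255,-1.3,38,-16,0,0,0.035],[255,-1.3,38,-16,-0.001,0,0.035],[255,-1.4,38,-16,0,0.001,0.036],[255,-1.3,38,-16,0,0,0.035],[255,-1.3,38,-16,-0.001,0,0.035],[255,-0.4,16,-33,0,0,0.036],[255,0,7,-40,-0.001,0.001,0.035],[255,0,7,-40,0,0,0.007]]])

```text
clock: 31.8
position: [0.4402, 0.3078, 0.2674]
ee_rot: [-3.136, -0.002, 3.14]
contact_force: [0.9, 0.6, -0.0]
width: 0.0095
```

Call:
send_rows(moves=[[[255,0,4,-40,0,0,0],[255,0,0,-25,0,0,0],[255,0,0,0,0,0,0]]])

```text
clock: 32.17
position: [0.4396, 0.3108, 0.2024]
ee_rot: [-3.134, -0.004, 3.139]
contact_force: [0.1, -0.8, 0.1]
width: 0.0095
```

```bash
python3 - <<'E'
from h import *; from plan import *
from rig import arm,cams
p=cams.camera("wrist"); pickle.dump(p,open("wrist15.pkl","wb")); cv2.imwrite("pics/wrist15.png",p["pixels"][:,:,::-1])
s=arm.read_state(); print({k:np.round(s[k],3).tolist() for k in("clock","joint_pos","position","ee_rot","contact_force","width")})
W=cloud(p)*1000; hsv=cv2.cvtColor(p["pixels"],cv2.COLOR_RGB2HSV).astype(int)
m=(hsv[...,1]>100)&(abs(hsv[...,0]-27)<6)&(W[...,2]>26)&(W[...,2]<42)&(W[...,0]<520)
print(cv2.minAreaRect(W[m][:,:2].astype(np.float32)), W[m].min(0),W[m].max(0))
E
```

```text
{'clock': 32.225, 'joint_pos': [-1.277, 0.243, 0.661, 1.827, -0.16, 1.131, 1.006], 'position': [0.44, 0.311, 0.204], 'ee_rot': [-3.136, -0.002, 3.139], 'contact_force': [-0.381, 0.104, -0.888], 'width': 0.01}
((438.0677795410156, 259.650146484375), (104.44269561767578, 215.20855712890625), 1.9574592113494873) [382.37685584 152.58276387  26.01211352] [487.68450633 367.80103633  37.06460225]
```

View pics/wrist15.png

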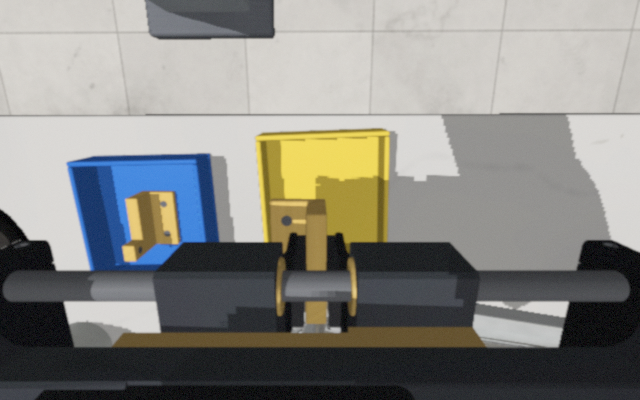

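Call:
send_rows(moves=[[[255,0,10,-30,0.005,0.002,0],[255,0,0,-35,0,0,0],[255,0,0,-30,0,0,0],[255,0,0,-13,0,0,0],[255,0,0,-6,0,0,0],[255,0,0,-1,0,0,0],[255,0,0,0,0,0,0]]])

```text
clock: 33.1
position: [0.4411, 0.322, 0.0907]
ee_rot: [3.14, -0.002, 3.139]
contact_force: [-0.5, 0.2, -1.3]
width: 0.0098
```

Call:
send_rows(moves=[[[255,0,0,-2,0,0,0],[255,0,0,-1,0,0,0],[255,0,0,0,0,0,0]]])

```text
clock: 33.48
position: [0.441, 0.322, 0.0881]
ee_rot: [3.139, -0.003, 3.139]
contact_force: [-5.1, -2.0, 13.4]
width: 0.01
```

Call:
send_rows(moves=[[[175,0,0,0,0,0,0],[175,0,0,0,0,0,0],[175,0,0,0,0,0,0],[175,0,0,20,0,0,0],[175,0,0,40,0,0,0],[175,0,0,45,0,0,0]]])

```text
clock: 34.22
position: [0.4404, 0.3213, 0.1925]
ee_rot: [-3.141, -0.004, 3.139]
contact_force: [0.2, 0.2, 0.4]
width: 0.0271
```

```bash
python3 - <<'E'
from h import *; from plan import *
from rig import arm,cams
p=cams.camera("wrist"); pickle.dump(p,open("wrist16.pkl","wb")); cv2.imwrite("pics/wrist16.png",p["pixels"][:,:,::-1])
s=arm.read_state(); print({k:np.round(s[k],3).tolist() for k in("clock","joint_pos","position","ee_rot","contact_force","width")})
p0=np.array(s["position"])*1000; R0=eul(s["ee_rot"])
path(60,[p0,[441,260,320],[445,60,455],[445,-110,455],[400,-370,330],[381,-433,290]],24,R0,tool(-.467+np.pi/2),.25,.85)
E
```

```text
{'clock': 34.275, 'joint_pos': [-1.282, 0.265, 0.662, 1.818, -0.185, 1.114, 1.011], 'position': [0.443, 0.322, 0.198], 'ee_rot': [3.136, 0.001, 3.138], 'contact_force': [3.519, 1.576, 5.465], 'width': 0.027}
38.205025635004695 mm/row [-0.00505064  0.00249098 -0.46315257]
[[[60,-0.5,-17.4,34,0,0,0],[60,-0.5,-17.5,34,0,0,0],[60,-0.4,-17.4,34,0,0,0],[60,-0.1,-23.5,28.6,0,0,0],[60,0.7,-31.7,21.4,0,0,0],[60,0.6,-31.7,21.3,0,0,0],[60,0.6,-31.6,21.4,0,0,-0.032],[60,0.7,-31.7,21.4,-0.001,0,-0.032],[60,0.6,-31.6,21.3,0,0.001,-0.032],[60,0.6,-32.4,19.1,0,0,-0.033],[60,-0,-38.2,0,-0.001,0,-0.032],[60,-0,-38.2,0,0,0,-0.032]]]
[[[60,-0,-38.2,0,0,0,-0.032],[60,-0,-38.2,0,-0.001,0,-0.032],[60,-3.9,-35.5,-10.7,0,0.001,-0.032],[60,-5.9,-34,-16.4,-0.001,0,-0.033],[60,-5.9,-34,-16.4,0,0,-0.032],[60,-5.9,-34,-16.3,0,0,-0.032],[60,-5.9,-34.1,-16.4,-0.001,0,-0.032],[60,-5.8,-34,-16.3,0,0,-0.032],[60,-5.9,-34,-16.4,0,0,-0.013],[60,-6,-34,-16.4,0,0,0],[60,-9.4,-31.2,-19.8,0,0,0],[60,-9.4,-31.3,-19.9,0,0,0]]]
```

View pics/wrist16.png

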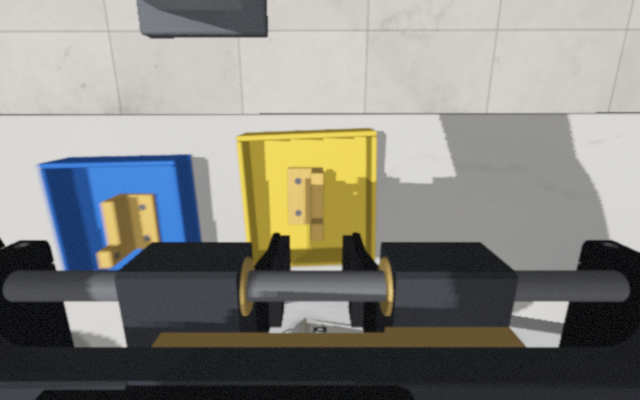

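Call:
send_rows(moves=[[[60,-0.5,-14,34,0,0,0],[60,-0.5,-17,34,0,0,0],[60,-0.4,-17,34,0,0,0],[60,-0.1,-24,30,0,0,0],[60,0.7,-32,21,0,0,0],[60,0.6,-32,21,0,0,0],[60,0.6,-32,21,0,0,-0.032],[60,0.7,-32,21,-0.001,0,-0.032],[60,0.6,-32,21,0,0.001,-0.032],[60,0.6,-32,19,0,0,-0.033],[60,0,-38,0,-0.001,0,-0.032],[60,0,-38,0,0,0,-0.032]]])

```text
clock: 35.78
position: [0.4428, -0.0207, 0.447]
ee_rot: [-3.14, -0.005, 2.944]
contact_force: [0.2, -0.8, -0.1]
width: 0.0666
```

Call:
send_rows(moves=[[[60,0,-38,0,0,0,-0.032],[60,0,-38,0,-0.001,0,-0.032],[60,-4,-36,-11,0,0.001,-0.032],[60,-6,-34,-16,-0.001,0,-0.033],[60,-6,-34,-16,0,0,-0.032],[60,-6,-34,-16,0,0,-0.032],[60,-6,-34,-16,-0.001,0,-0.032],[60,-6,-34,-16,0,0,-0.032],[60,-6,-34,-16,0,0,-0.013],[60,-6,-34,-16,0,0,0],[60,-9,-31,-20,0,0,0],[60,-9,-31,-20,0,0,0]]])

```text
clock: 37.28
position: [0.3324, -0.3869, 0.3021]
ee_rot: [-3.12, 0.048, 2.677]
contact_force: [0.2, 0.5, 0.5]
width: 0.0668
```

```bash
python3 - <<'E'
from h import *; from plan import *
from rig import arm,cams
p=cams.camera("wrist"); pickle.dump(p,open("wrist17.pkl","wb")); cv2.imwrite("pics/wrist17.png",p["pixels"][:,:,::-1]); print(sleeve(p))
s=arm.read_state(); print({k:np.round(s[k],3).tolist() for k in("clock","joint_pos","position","ee_rot","contact_force","width")})
p0=np.array(s["position"])*1000; R0=eul(s["ee_rot"])
B=mach(PAR,smid(1.585))[0]*1000+[0,0,51]; print(B)
Rt=tool(-.467+np.pi/2); A=B+[0,0,60]
rows(60,[p0,(p0+A)/2,A]+[A+(B-A)*i/3 for i in(1,2,3)],[R0]+[Rt]*5)
E
```

```text
{'n': 18, 'u': np.float64(0.040984483205834), 'y': np.float64(-44.5358849682693), 'rad': np.float64(44.53590382640481), 'th': np.float64(1.5698760695312208), 'axtop': np.float64(28.528589133407536), 'std': np.float64(0.19724893108795016)}
{'clock': 37.325, 'joint_pos': [-0.869, -0.5, 1.34, 1.83, 0.516, 1.407, 1.477], 'position': [0.33, -0.388, 0.301], 'ee_rot': [-3.119, 0.048, 2.676], 'contact_force': [-0.41, -1.129, -1.343], 'width': 0.067}
[ 381.38192492 -432.55736783  178.65758936]
[[[60,25.5,-22.2,-31.2,0.042,0.032,-0.001],[60,25.5,-22.1,-31.3,0,0,0],[60,-0,-0,-20,0,0,0],[60,-0,-0,-20,0,0,0],[60,-0,-0,-20,0,0,0]]]
```

View pics/wrist17.png

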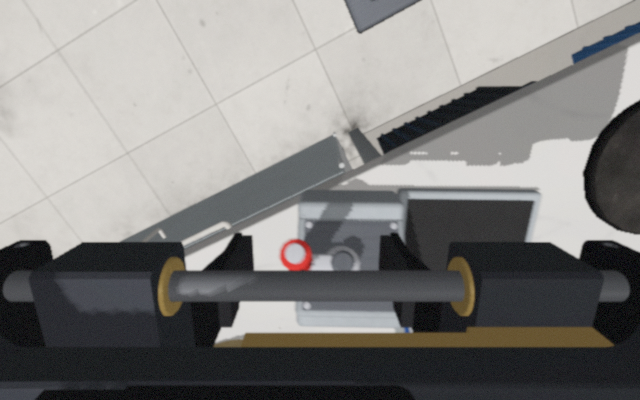

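Call:
send_rows(moves=[[[60,20,-15,-10,0,0,0],[60,25,-15,-10,0.02,0.015,0],[60,25,-15,-10,0.022,0.015,0],[60,15,-10,-5,0,0,0],[60,0,0,0,0,0,0]]])

```text
clock: 37.95
position: [0.3574, -0.3732, 0.2998]
ee_rot: [-3.116, 0.077, 2.678]
contact_force: [-0.7, -0.3, -0.2]
width: 0.0665
```

```bash
python3 - <<'E'
from h import *; from plan import *
from rig import arm,cams
s=arm.read_state(); print({k:np.round(s[k],4).tolist() for k in("clock","joint_pos","position","ee_rot","contact_force","width")})
E
```

```text
{'clock': 37.95, 'joint_pos': [-0.922, -0.4989, 1.3388, 1.8347, 0.5252, 1.3752, 1.4208], 'position': [0.3574, -0.3732, 0.2998], 'ee_rot': [-3.1162, 0.0769, 2.6776], 'contact_force': [-0.7058, -0.3394, -0.2228], 'width': 0.0665}
```

```bash
cat > kin.py <<'E'
import numpy as np, itertools
from scipy.spatial.transform import Rotation as Ro
from scipy.optimize import least_squares
S=[# joints, pos, eul
([-1.302,.333,-.065,1.461,.022,1.35,-.088],[.18,.598,.291],[-3.14,0,2.85]),
([-0.045,-0.462,0.729,2.185,0.245,0.72,0.113],[0.336,-0.372,0.301],[2.535,0,1.097]),
([-0.49,-0.112,1.304,2.191,-0.275,0.432,0.605],[0.395,-0.403,0.198],[2.538,-0.007,1.117]),
([-0.032,0.495,0.98,1.692,-0.443,1.195,2.162],[0.421,-0.424,0.199],[3.137,0,2.673]),
([-0.126,0.397,1.019,1.907,-0.395,1.054,2.162],[0.368,-0.384,0.154],[3.136,0.001,2.673]),
([-0.189,0.424,1.01,1.804,-0.398,1.133,2.056],[0.428,-0.364,0.185],[3.14,0.002,2.672]),
([-0.299,0.268,1.108,1.668,-0.254,1.353,1.957],[0.423,-0.36,0.31],[3.135,0.007,2.679]),
([-0.298,0.528,0.973,1.906,-0.524,0.984,1.687],[0.46,-0.296,0.103],[3.141,0.001,2.343]),
([-1.008,-0.229,0.906,1.581,0.181,1.699,0.97],[0.451,-0.077,0.473],[3.14,0.002,2.632]),
([-1.172,0.1,0.793,1.994,-0.08,1.078,1.222],[0.453,0.156,0.192],[-3.141,0.001,3.136]),
([-0.42,0.586,0.998,1.852,-0.578,1.022,1.747],[0.513,-0.242,0.106],[3.14,0.003,2.5]),
([-1.277,0.243,0.661,1.827,-0.16,1.131,1.006],[0.44,0.311,0.204],[-3.136,-0.002,3.139]),
([-0.922,-0.4989,1.3388,1.8347,0.5252,1.3752,1.4208],[0.3574,-0.3732,0.2998],[-3.1162,0.0769,2.6776]),
]
def T(R,t=(0,0,0)): M=np.eye(4); M[:3,:3]=R; M[:3,3]=t; return M
ry=lambda a:Ro.from_euler('y',a).as_matrix(); rz=lambda a:Ro.from_euler('z',a).as_matrix()
def fk(q,g,sg):
    M=T(rz(sg[0]*q[0]+g[9]))@T(np.eye(3),(g[4],0,g[0]))@T(ry(q[1]))@T(rz(sg[1]*q[2]))@T(np.eye(3),(g[5],g[8],g[1]))@T(ry(q[3]))@T(rz(sg[2]*q[4]))@T(np.eye(3),(g[6],0,g[2]))@T(ry(q[5]))@T(rz(sg[3]*q[6]+g[10]),(0,0,0))@T(np.eye(3),(g[7],0,g[3]))
    return M
if __name__=="__main__":
    best=None
    for sg in itertools.product((1,-1),repeat=4):
      for o in (0,np.pi/2,np.pi,-np.pi/2):
        def f(g):
            r=[]
            for q,p,e in S:
                M=fk(q,g,sg); r+=list((M[:3,3]-p)*3)+list((M[:3,:3]@Ro.from_euler('xyz',e).as_matrix().T-np.eye(3)).ravel())
            return r
        r=least_squares(f,[.35,.42,.4,.2,0,0,0,0,0,0,o])
        if best is None or r.cost<best[0]: best=(r.cost,sg,r.x); print(best[0],sg,r.x.round(4))
    np.save("kin.npy",best[2]); print(np.abs(f(best[2])).max() if 0 else '')
E
python3 kin.py
```

```text
16.62221877228889 (1, 1, 1, 1) [-1.5115 -0.0252  0.0114 -1.6236 -0.0666  0.1287 -0.1527 -0.6688  0.3038
  1.8082  0.8462]
14.255671730579136 (1, 1, 1, 1) [ 1.8633  0.2606  0.5327  1.6135 -0.2415 -0.4212  0.0886 -0.5892 -0.4793
 -1.4693  3.917 ]
12.54185267044249 (1, -1, -1, 1) [-1.3087  0.0981  0.0891 -1.3113 -0.0102 -0.1157 -0.1865 -0.5968  0.1261
  2.7515 -0.0282]
12.326173087490677 (1, -1, -1, 1) [ 1.8288  0.0048  0.4266  1.3124 -0.2664 -0.1476  0.1566 -0.6057  0.1103
 -0.3293  3.0401]
8.34469610438526 (-1, 1, 1, -1) [-0.154   0.2803  0.1486 -0.0165  0.5854 -0.3819 -0.132   0.0589 -0.0125
 -0.6504 -3.3154]
5.765337530858525 (-1, -1, 1, -1) [ 0.1     0.2162  0.4134  0.0524  0.0315  0.0682 -0.1671  0.017  -0.0115
 -0.0951  1.6728]
5.765337527017037 (-1, -1, 1, -1) [ 0.1     0.2163  0.4134  0.0524  0.0315  0.0682 -0.1671  0.017  -0.0115
 -0.0951  1.6728]
5.765337517664411 (-1, -1, 1, -1) [ 0.0999  0.2164  0.4134  0.0525  0.0314  0.0682 -0.1671  0.017  -0.0116
 -0.0947 -4.6099]
0.0012236856724820151 (-1, -1, -1, -1) [ 2.8250e-01  4.4140e-01  4.9520e-01  2.9600e-01 -1.4000e-03  4.8000e-03
  3.1000e-03 -1.0500e-02 -2.9000e-02 -6.7000e-03  1.5643e+00]
0.0012236856724818952 (-1, -1, -1, -1) [ 2.8250e-01  4.4140e-01  4.9520e-01  2.9600e-01 -1.4000e-03  4.8000e-03
  3.1000e-03 -1.0500e-02 -2.9000e-02 -6.7000e-03  1.5643e+00]
```

```bash
cat > sim.py <<'E'
from kin import *
g=np.load("kin.npy"); sg=(-1,-1,-1,-1)
lo=np.array([-2.6,-.5,-1.47,.16,-1.27,.06,-2.6]); hi=np.array([2.6,2.12,1.34,2.42,4.41,2.06,2.6])
def FK(q): M=fk(q,g,sg); return M[:3,3],Ro.from_matrix(M[:3,:3])
def jac(q):
    p,R=FK(q); J=np.zeros((6,7))
    for i in range(7):
        d=np.array(q,float); d[i]+=1e-5; p2,R2=FK(d); J[:3,i]=(p2-p)/1e-5; J[3:,i]=(R2*R.inv()).as_rotvec()/1e-5
    return J
def step(q,p,R,lam=1e-3,it=8):
    """min norm DLS with clamp"""
    q=np.array(q,float)
    for _ in range(it):
        pc,Rc=FK(q); e=np.r_[p-pc,(R*Rc.inv()).as_rotvec()]
        J=jac(q); dq=J.T@np.linalg.solve(J@J.T+lam**2*np.eye(6),e); q=np.clip(q+dq,lo,hi)
    return q
E
python3 - <<'E'
from sim import *; from plan import *
# replay first crossing
q=np.array([-1.302,.332,-.065,1.46,.022,1.35,-.088]); p,R=FK(q); print(p,R.as_euler('xyz'))
rowsA=[[31,-25,28,0,0,-0.112]]*3+[[30,-28,26,0,0,-0.112]]+[[21,-42,13,0,0,-0.112]]*5+[[15,-45,8,0,0,-0.112]]+[[6,-48,1,0,0,-0.112]]*4+[[-2,-48,-5,0,0,-0.112],[-6,-48,-8,-0.014,-0.031,-0.07],[-6,-48,-8,-0.039,-0.075,0],[-6,-48,-8,-0.039,-0.076,0],[-6,-48,-8,-0.038,-0.075,0],[-16,-37,-26,-0.039,-0.076,0],[-17,-36,-29,-0.038,-0.076,0],[-17,-36,-29,-0.039,-0.075,0],[-17,-36,-29,-0.031,-0.061,0],[-17,-36,-29,0,0,0]]
for r in rowsA:
    p=p+np.array(r[:3])/1000; R=Ro.from_rotvec(r[3:])*R; q=step(q,p,R)
print(q.round(3),'obs [-0.045, -0.462, 0.729, 2.185, 0.245, 0.72, 0.113]')
# later: B grasp -> crossing -> yellow -> back
q=np.array([-1.282,.265,.662,1.818,-.185,1.114,1.011]); p,R=FK(q)
rowsB=[[-0.5,-14,34,0,0,0],[-0.5,-17,34,0,0,0],[-0.4,-17,34,0,0,0],[-0.1,-24,30,0,0,0],[0.7,-32,21,0,0,0],[0.6,-32,21,0,0,0]]+[[.6,-32,21,0,0,-.032]]*3+[[.6,-32,19,0,0,-.033]]+[[0,-38,0,0,0,-.032]]*4+[[-4,-36,-11,0,.001,-.032]]+[[-6,-34,-16,0,0,-.032]]*5+[[-6,-34,-16,0,0,-.013],[-6,-34,-16,0,0,0],[-9,-31,-20,0,0,0],[-9,-31,-20,0,0,0]]
for i,r in enumerate(rowsB):
    p=p+np.array(r[:3])/1000; R=Ro.from_rotvec(r[3:])*R; q=step(q,p,R)
    if i%4==3: print(i,p.round(3),q.round(3))
print('obs [-0.869, -0.5, 1.34, 1.83, 0.516, 1.407, 1.477]')
E
```

```text
[0.17842978 0.60449451 0.29033497] [3.14127587e+00 2.69939666e-04 2.85083556e+00]
[-0.098 -0.5    0.755  2.213  0.327  0.728  0.048] obs [-0.045, -0.462, 0.729, 2.185, 0.245, 0.72, 0.113]
3 [0.442 0.251 0.329] [-1.301  0.025  0.721  1.747 -0.021  1.371  0.991]
7 [0.445 0.123 0.413] [-1.232 -0.178  0.772  1.703  0.119  1.563  1.034]
11 [ 0.446 -0.017  0.453] [-1.132 -0.289  0.867  1.653  0.215  1.671  1.111]
15 [ 0.436 -0.163  0.426] [-1.052 -0.339  1.059  1.67   0.289  1.637  1.248]
19 [ 0.412 -0.299  0.362] [-1.104 -0.393  1.34   1.695  0.378  1.531  1.349]
23 [ 0.382 -0.429  0.29 ] [-1.182 -0.5    1.34   1.695  0.601  1.48   1.426]
obs [-0.869, -0.5, 1.34, 1.83, 0.516, 1.407, 1.477]
```

```bash
cat > search.py <<'E'
from sim import *; from plan import *
import time
q0=np.array([-.922,-.499,1.339,1.835,.525,1.375,1.421]); Rt=tool(-.467+np.pi/2)
rng=np.random.default_rng(int(time.time()))
end=np.array([.381,-.4326,.24])
def run(q,p,R,wps):
    m=9; tr=[]; n=0
    for w,Rw in wps:
        k=max(int(np.ceil(np.linalg.norm(w-p)/.04)),int(np.ceil((Rw*R.inv()).magnitude()/.12)),1); n+=k
        rv=(Rw*R.inv()).as_rotvec()/k; dp=(w-p)/k
        for i in range(k):
            p=p+dp; R=Ro.from_rotvec(rv)*R; q=step(q,p,R,it=3)
            pe=np.linalg.norm(FK(q)[0]-p); tr.append((pe,np.minimum(q-lo,hi-q).min()))
    return q,p,R,np.array(tr),n
if __name__=="__main__":
    p0=np.array([.42,-.28,.37]); 
    qs=np.array([-1.104,-.393,1.33,1.695,.378,1.531,1.349]); qs=step(q0,p0,Rt,it=30); print('start',qs.round(3),FK(qs)[0])
    best=[]
    t=time.time()
    while time.time()-t<150:
        nw=rng.integers(1,4); w=[]
        for i in range(nw):
            z=rng.uniform(.28,.5); y=rng.uniform(-.5,-.1); x=rng.uniform(.4,.55)
            if y>-.25: z=max(z,.43)
            w.append((np.array([x,y,z]),tool(-.467+np.pi/2+rng.uniform(-1.2,.6), rng.uniform(-.5,.3))))
        w+=[(end+[0,0,.0],Rt)]
        q,p,R,tr,n=run(qs,p0,Rt,w)
        if tr[-1,0]>.002: continue
        c=min(.4,np.minimum(q-lo,hi-q).min())-.004*n - (tr[:,0]>.003).sum()*.02+.5*min(tr[:,1].min(),.05)
        best.append((c,q,n,tr[:,1].min(),w)); 
    best.sort(key=lambda b:-b[0])
    print(len(best))
    for b in best[:4]: print(round(b[0],3),b[1].round(2),b[2],b[3],[(x[0].round(3).tolist(),x[1].as_euler('xyz').round(2).tolist()) for x in b[4]])
E
python3 search.py
```

```text
start [-1.12  -0.382  1.34   1.69   0.372  1.545  1.298] [ 0.42028063 -0.27950339  0.37022874]
141
0.331 [ 0.03  0.36  0.93  1.7  -0.3   1.23  2.14] 22 0.038364273473356025 [([0.431, -0.132, 0.43], [-2.98, 0.0, 2.32]), ([0.42, -0.38, 0.466], [-2.65, 0.0, 1.59]), ([0.381, -0.433, 0.24], [-3.14, 0.0, 2.67])]
0.331 [ 0.01  0.37  0.95  1.7  -0.32  1.24  2.15] 20 0.07074729956631898 [([0.403, -0.116, 0.43], [-3.1, 0.0, 1.82]), ([0.446, -0.251, 0.474], [-2.96, 0.0, 1.76]), ([0.381, -0.433, 0.24], [-3.14, 0.0, 2.67])]
0.321 [ 0.02  0.36  0.94  1.7  -0.31  1.23  2.14] 26 0.12834942416207018 [([0.443, -0.101, 0.43], [-2.79, 0.0, 3.07]), ([0.462, -0.208, 0.43], [-2.75, 0.0, 1.68]), ([0.381, -0.433, 0.24], [-3.14, 0.0, 2.67])]
0.32 [ 0.    0.38  0.97  1.7  -0.33  1.24  2.15] 19 0.06642236296350079 [([0.443, -0.114, 0.43], [-3.13, 0.0, 2.04]), ([0.519, -0.21, 0.43], [-2.82, 0.0, 1.96]), ([0.381, -0.433, 0.24], [-3.14, 0.0, 2.67])]
```

```bash
python3 - <<'E'
from plan import *
from rig import arm
s=arm.read_state(); p0=np.array(s["position"])*1000; R0=eul(s["ee_rot"])
path(60,[p0,[420,-270,385]],5,R0,tool(-.467+np.pi/2),0,1)
E
```

```text
29.557785385781038 mm/row [ 0.05722001  0.05735195 -0.00205322]
[[[60,12.5,20.6,17,0.011,0.011,0],[60,12.5,20.7,17.1,0.012,0.012,-0.001],[60,12.5,20.6,17,0.011,0.011,0],[60,12.6,20.7,17.1,0.012,0.012,-0.001],[60,12.5,20.6,17,0.011,0.011,0]]]
```

Call:
send_rows(moves=[[[60,12.5,20.6,17,0.011,0.011,0],[60,12.5,20.7,17,0.012,0.012,-0.001],[60,12.5,20.6,17,0.011,0.011,0],[60,12.5,20.7,17,0.012,0.012,-0.001],[60,12.5,20.6,17,0.011,0.011,0],[60,0,0,0,0,0,0]]])

```text
clock: 38.7
position: [0.4206, -0.269, 0.3856]
ee_rot: [-3.141, 0.002, 2.677]
contact_force: [0.3, -0.6, -0.5]
width: 0.0666
```

```bash
cat > now.py <<'E'
from h import *; from plan import *
from rig import arm
s=arm.read_state(); print({k:np.round(s[k],4).tolist() for k in("clock","joint_pos","position","ee_rot","contact_force","width")})
E
python3 now.py
```

```text
{'clock': 38.7, 'joint_pos': [-1.0891, -0.3775, 1.293, 1.6772, 0.3635, 1.5713, 1.2905], 'position': [0.4206, -0.269, 0.3856], 'ee_rot': [-3.1408, 0.0015, 2.6765], 'contact_force': [0.2663, -0.6004, -0.4542], 'width': 0.0666}
```

Free again. Evaluate vertical-tool variants from here.

```bash
python3 - <<'E'
from search import *
q0=np.array([-1.0891,-.3775,1.293,1.6772,.3635,1.5713,1.2905]); p0=np.array([.4206,-.269,.3856])
res=[]
for w1 in ([.42,-.2,.44],[.43,-.14,.45],[.45,-.2,.45],[.42,-.24,.42],[.48,-.2,.45]):
  for y1 in(1.7,1.9,2.2):
    for w2 in(None,[.45,-.26,.45],[.46,-.3,.40],[.44,-.35,.4]):
      for y2 in(1.6,1.8):
       for tl in(0,.0):
        W=[(np.array(w1),tool(y1-np.pi/2 - 0+0, 0))]
        # tool(yaw): euler yaw = yaw+~1.57 ; ee yaw 2.67 <-> tool yaw 1.104
        W=[(np.array(w1),tool(y1-1.5708))]
        if w2: W.append((np.array(w2),tool(y2-1.5708)))
        W.append((end,Rt)); q,p,R,tr,n=run(q0,p0,Rt,W)
        if tr[-1,0]<.002: res.append((np.minimum(q-lo,hi-q).min(),tr[:,1].min(),n,q.round(2).tolist(),w1,y1,w2,y2))
res.sort(key=lambda r:-(min(r[0],.38)+min(r[1],.1)-.005*r[2]))
for r in res[:10]: print(r)
E
```

```text
(np.float64(0.3866985852204152), np.float64(0.08314774926855839), 23, [0.01, 0.37, 0.95, 1.7, -0.32, 1.24, 2.15], [0.43, -0.14, 0.45], 1.7, [0.46, -0.3, 0.4], 1.6)
(np.float64(0.3866985852204152), np.float64(0.08314774926855839), 23, [0.01, 0.37, 0.95, 1.7, -0.32, 1.24, 2.15], [0.43, -0.14, 0.45], 1.7, [0.46, -0.3, 0.4], 1.6)
(np.float64(0.35398870828414175), np.float64(0.08630556183735094), 20, [-0.01, 0.38, 0.99, 1.7, -0.34, 1.24, 2.16], [0.43, -0.14, 0.45], 1.9, [0.45, -0.26, 0.45], 1.6)
(np.float64(0.35398870828414175), np.float64(0.08630556183735094), 20, [-0.01, 0.38, 0.99, 1.7, -0.34, 1.24, 2.16], [0.43, -0.14, 0.45], 1.9, [0.45, -0.26, 0.45], 1.6)
(np.float64(0.35717329633973915), np.float64(0.08314774926855839), 22, [-0.01, 0.38, 0.98, 1.7, -0.33, 1.24, 2.16], [0.43, -0.14, 0.45], 1.7, [0.45, -0.26, 0.45], 1.6)
(np.float64(0.35717329633973915), np.float64(0.08314774926855839), 22, [-0.01, 0.38, 0.98, 1.7, -0.33, 1.24, 2.16], [0.43, -0.14, 0.45], 1.7, [0.45, -0.26, 0.45], 1.6)
(np.float64(0.3772655421399417), np.float64(0.05678441672897616), 21, [0.01, 0.37, 0.96, 1.7, -0.32, 1.24, 2.15], [0.43, -0.14, 0.45], 1.9, [0.46, -0.3, 0.4], 1.6)
(np.float64(0.3772655421399417), np.float64(0.05678441672897616), 21, [0.01, 0.37, 0.96, 1.7, -0.32, 1.24, 2.15], [0.43, -0.14, 0.45], 1.9, [0.46, -0.3, 0.4], 1.6)
(np.float64(0.35108291834860095), np.float64(0.06720295793107356), 18, [-0.01, 0.38, 0.99, 1.7, -0.34, 1.24, 2.16], [0.43, -0.14, 0.45], 2.2, [0.45, -0.26, 0.45], 1.6)
(np.float64(0.35108291834860095), np.float64(0.06720295793107356), 18, [-0.01, 0.38, 0.99, 1.7, -0.34, 1.24, 2.16], [0.43, -0.14, 0.45], 2.2, [0.45, -0.26, 0.45], 1.6)
```

Call:
send_rows(moves=[[[30,1.3,18.4,9.2,0,0,-0.111],[30,1.3,18.4,9.2,0,0,-0.111],[30,1.3,18.4,9.2,0,0,-0.111],[30,1.3,18.4,9.2,0,0,-0.111],[30,1.3,18.4,9.2,0,0,-0.111],[30,1.3,18.4,9.2,0,0,-0.111],[30,1.3,18.4,9.2,0,0,-0.111],[30,5,-30,0,0,0,-0.075],[30,5,-30,0,0,0,-0.075],[30,5,-30,0,0,0,-0.075],[30,5,-30,0,0,0,-0.075]]])

```text
clock: 40.08
position: [0.4475, -0.2638, 0.449]
ee_rot: [3.14, -0.0, 1.593]
contact_force: [-0.3, 0.2, -0.1]
width: 0.0771
```

```bash
python3 now.py; python3 - <<'E'
from plan import *
from rig import arm
s=arm.read_state(); p0=np.array(s["position"])*1000; R0=eul(s["ee_rot"])
path(30,[p0,[381,-432.6,240]],11,R0,tool(-.467+np.pi/2),0,1)
E
```

```text
{'clock': 40.075, 'joint_pos': [-0.7333, 0.0665, 1.2665, 1.5019, -0.0647, 1.6187, 0.5519], 'position': [0.4475, -0.2638, 0.449], 'ee_rot': [3.1402, -0.0005, 1.5933], 'contact_force': [-0.2997, 0.2095, -0.1376], 'width': 0.0771}
25.159543250984417 mm/row [-1.23969361e-03  1.00221073e-03  1.08132807e+00]
[[[30,-6,-15.3,-19,0,0,0.098],[30,-6.1,-15.4,-19,0,0,0.099],[30,-6,-15.3,-19,0,0,0.098],[30,-6.1,-15.4,-19,0,0,0.098],[30,-6,-15.3,-19,-0.001,0,0.099],[30,-6,-15.4,-19,0,0,0.098],[30,-6.1,-15.3,-19,0,0.001,0.098],[30,-6,-15.3,-19,0,0,0.098],[30,-6.1,-15.4,-19,0,0,0.099],[30,-6,-15.3,-19,0,0,0.098],[30,-6.1,-15.4,-19,0,0,0.098]]]
```

Call:
send_rows(moves=[[[30,-6,-15.3,-19,0,0,0.098],[30,-6,-15.4,-19,0,0,0.099],[30,-6,-15.3,-19,0,0,0.098],[30,-6,-15.4,-19,0,0,0.098],[30,-6,-15.3,-19,-0.001,0,0.099],[30,-6,-15.4,-19,0,0,0.098],[30,-6,-15.3,-19,0,0.001,0.098],[30,-6,-15.3,-19,0,0,0.098],[30,-6,-15.4,-19,0,0,0.099],[30,-6,-15.3,-19,0,0,0.098],[30,-6,-15.4,-19,0,0,0.098],[30,0,0,0,0,0,0]]])

```text
clock: 41.58
position: [0.38, -0.4315, 0.239]
ee_rot: [-3.14, -0.002, 2.674]
contact_force: [-0.4, 0.9, -0.7]
width: 0.0769
```

```bash
python3 - <<'E'
from h import *; from plan import *
from rig import arm,cams
p=cams.camera("wrist"); pickle.dump(p,open("wrist18.pkl","wb")); cv2.imwrite("pics/wrist18.png",p["pixels"][:,:,::-1])
s=arm.read_state(); print({k:np.round(s[k],4).tolist() for k in("clock","joint_pos","position","ee_rot","contact_force","width")})
p0=np.array(s["position"])*1000; R0=eul(s["ee_rot"])
B=mach(PAR,smid(1.585))[0]*1000+[0,0,51]; print(B)
Rt=tool(-.467+np.pi/2)
rows(30,[p0]+[p0+(B-p0)*i/3 for i in(1,2,3)],[R0]+[Rt]*3)
E
```

```text
{'clock': 41.625, 'joint_pos': [-0.0293, 0.3796, 0.9942, 1.7075, -0.333, 1.2379, 2.1458], 'position': [0.3811, -0.431, 0.2399], 'ee_rot': [-3.14, -0.0008, 2.6733], 'contact_force': [-0.4552, -0.1509, 0.8174], 'width': 0.0768}
[ 381.38192492 -432.55736783  178.65758936]
[[[30,0.1,-0.5,-20.4,0.001,-0.001,0.001],[30,0.1,-0.5,-20.4,0,0,0],[30,0.1,-0.5,-20.4,0,0,0]]]
```

View pics/wrist18.png

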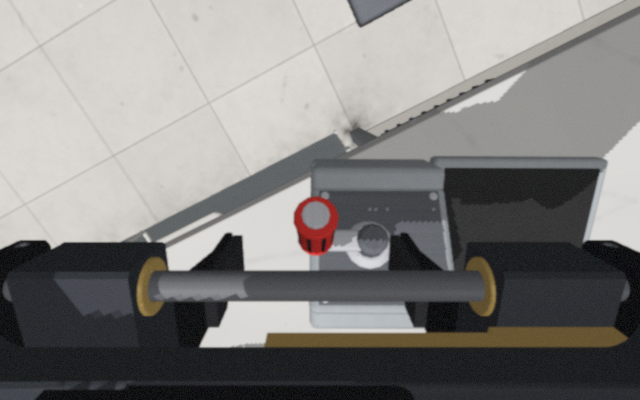

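Sleeve centred between fingers (px 316). Descend and close.

Call:
send_rows(moves=[[[60,0.1,-0.5,-20.4,0.001,-0.001,0.001],[100,0.1,-0.5,-20.4,0,0,0],[130,0.1,-0.5,-20.4,0,0,0],[255,0,0,0,0,0,0],[255,0,0,0,0,0,0],[255,0,0,0,0,0,0],[255,0,0,0,0,0,0],[255,0,0,0,0,0,0],[255,0,0,0,0,0,0]]])

```text
clock: 42.75
position: [0.3824, -0.4332, 0.1797]
ee_rot: [-3.14, 0.003, 2.678]
contact_force: [-0.6, -4.9, -2.4]
width: 0.0232
```

```bash
python3 crank.py 7.85 5.95 12;python3 crank.py 5.95 4.05 12;python3 crank.py 4.05 2.15 12;python3 crank.py 2.15 .25 12;python3 crank.py .25 -.05 3
```

```text
{'clock': 42.75, 'joint_pos': [0.018, 0.451, 0.946, 1.767, -0.401, 1.128, 2.198], 'position': [0.382, -0.433, 0.18], 'ee_rot': [-3.14, 0.003, 2.678], 'contact_force': [-0.65, -4.888, -2.394], 'width': 0.023}
meas u,y,ax 0.9886580155377349 -42.16610696938557 0.21214698307351604 rad 42.177695783735665 th 1.5473538756234397
[[[255,5.1,-1.9,3.8,0,0,0],[255,5.4,-1,3.7,0,0,0],[255,5.7,0,3.5,0,0,0],[255,5.7,1.1,3.2,0,0,0],[255,5.6,2.1,2.9,0,0,0],[255,5.4,2.9,2.5,0,0,0],[255,5.1,3.9,1.9,0,0,0],[255,4.5,4.6,1.4,0,0,0],[255,4,5.2,0.9,0,0,0],[255,3.3,5.8,0.2,0,0,0],[255,2.5,6.1,-0.4,0,0,0],[255,1.7,6.4,-0.9,0,0,0]]]
{'clock': 42.75, 'joint_pos': [0.018, 0.451, 0.946, 1.767, -0.401, 1.128, 2.198], 'position': [0.382, -0.433, 0.18], 'ee_rot': [-3.14, 0.003, 2.678], 'contact_force': [-0.65, -4.888, -2.394], 'width': 0.023}
meas u,y,ax 0.9886580155377349 -42.16610696938557 0.21214698307351604 rad 42.177695783735665 th 1.5473538756234397
[[[255,0.8,6.4,-1.5,0,0,0],[255,-0.1,6.3,-2.1,0,0,0],[255,-1,6.1,-2.5,0,0,0],[255,-1.9,5.6,-3,0,0,0],[255,-2.7,5.1,-3.3,0,0,0],[255,-3.5,4.4,-3.5,0,0,0],[255,-4.1,3
[... 1094 characters left out ...]
6234397
[[[255,2.8,-5,3.3,0,0,0],[255,3.6,-4.3,3.6,0,0,0],[255,4.2,-3.5,3.8,0,0,0],[255,4.8,-2.6,3.8,0,0,0],[255,5.2,-1.6,3.8,0,0,0],[255,5.5,-0.7,3.6,0,0,0],[255,5.7,0.4,3.5,0,0,0],[255,5.7,1.4,3.1,0,0,0],[255,5.6,2.3,2.7,0,0,0],[255,5.3,3.3,2.3,0,0,0],[255,4.9,4.1,1.8,0,0,0],[255,4.4,4.8,1.3,0,0,0]]]
{'clock': 42.75, 'joint_pos': [0.018, 0.451, 0.946, 1.767, -0.401, 1.128, 2.198], 'position': [0.382, -0.433, 0.18], 'ee_rot': [-3.14, 0.003, 2.678], 'contact_force': [-0.65, -4.888, -2.394], 'width': 0.023}
meas u,y,ax 0.9886580155377349 -42.16610696938557 0.21214698307351604 rad 42.177695783735665 th 1.5473538756234397
[[[255,2.5,3.4,0.5,0,0,0],[255,2.1,3.5,0.2,0,0,0],[255,1.9,3.8,0,0,0,0]]]
```

Held; winding shut (commanded pose ≈ θ 7.85).

Call:
send_rows(moves=[[[255,5,-1.9,3.8,0,0,0],[255,5.4,-1,3.7,0,0,0],[255,5.7,0,3.5,0,0,0],[255,5.7,1.1,3.2,0,0,0],[255,5.6,2.1,2.9,0,0,0],[255,5.4,2.9,2.5,0,0,0],[255,5.1,3.9,1.9,0,0,0],[255,4.5,4.6,1.4,0,0,0],[255,4,5.2,0.9,0,0,0],[255,3.3,5.8,0.2,0,0,0],[255,2.5,6.1,-0.4,0,0,0],[255,1.7,6.4,-0.9,0,0,0]]])

```text
clock: 44.25
position: [0.4371, -0.3962, 0.2019]
ee_rot: [3.141, 0.001, 2.679]
contact_force: [0.8, -2.5, 1.6]
width: 0.0232
```

```bash
python3 crank.py 5.95 4.05 1
```

```text
{'clock': 44.25, 'joint_pos': [-0.077, 0.452, 0.943, 1.711, -0.393, 1.18, 2.079], 'position': [0.437, -0.396, 0.202], 'ee_rot': [3.141, 0.001, 2.679], 'contact_force': [0.758, -2.461, 1.61], 'width': 0.023}
meas u,y,ax 40.077552592853145 15.518265419995458 -0.10585637823250148 rad 42.97704949712505 th -0.3694285720599098
[[[255,-39.2,41.5,-37.6,0,0,0]]]
```

Call:
send_rows(moves=[[[255,0.8,6.4,-1.5,0,0,0],[255,-0.1,6.3,-2.1,0,0,0],[255,-1,6.1,-2.5,0,0,0],[255,-1.9,5.6,-3,0,0,0],[255,-2.7,5.1,-3.3,0,0,0],[255,-3.5,4.4,-3.5,0,0,0],[255,-4.1,3.7,-3.8,0,0,0],[255,-4.7,2.7,-3.8,0,0,0],[255,-5.2,1.8,-3.8,0,0,0],[255,-5.4,0.8,-3.7,0,0,0],[255,-5.7,-0.2,-3.4,0,0,0],[255,-5.7,-1.2,-3.2,0,0,0]]])

```text
clock: 45.75
position: [0.398, -0.3565, 0.1648]
ee_rot: [-3.14, 0.005, 2.678]
contact_force: [1.1, -7.6, 5.8]
width: 0.023
```

```bash
python3 crank.py 4.05 4 1
```

```text
{'clock': 45.75, 'joint_pos': [-0.175, 0.36, 0.974, 1.895, -0.341, 1.059, 2.045], 'position': [0.398, -0.356, 0.165], 'ee_rot': [-3.14, 0.005, 2.678], 'contact_force': [1.122, -7.62, 5.766], 'width': 0.023}
meas u,y,ax -24.457159587246487 33.40354229636678 -0.1674754961566695 rad 41.39987068845997 th -2.202789954658207
[[[255,-1.8,-0.6,-0.9,0,0,0]]]
```

Call:
send_rows(moves=[[[255,-5.6,-2.2,-2.8,0,0,0],[255,-5.4,-3.1,-2.4,0,0,0],[255,-5,-4,-1.9,0,0,0],[255,-4.4,-4.7,-1.3,0,0,0],[255,-3.9,-5.3,-0.7,0,0,0],[255,-3.2,-5.9,-0.2,0,0,0],[255,-2.4,-6.2,0.5,0,0,0],[255,-1.5,-6.3,1,0,0,0],[255,-0.7,-6.5,1.7,0,0,0],[255,0.3,-6.2,2.1,0,0,0],[255,1.1,-6,2.6,0,0,0],[255,2,-5.6,3,0,0,0]]])

```text
clock: 47.25
position: [0.3679, -0.4166, 0.1651]
ee_rot: [3.14, -0.002, 2.678]
contact_force: [-4.7, 2.3, 2.3]
width: 0.0234
```

```bash
python3 crank.py 2.15 2.1 1
```

```text
{'clock': 47.25, 'joint_pos': [-0.013, 0.422, 0.956, 1.834, -0.387, 1.089, 2.194], 'position': [0.368, -0.417, 0.165], 'ee_rot': [3.14, -0.002, 2.678], 'contact_force': [-4.731, 2.303, 2.287], 'width': 0.023}
meas u,y,ax -24.10663395301421 -33.82363816086087 -0.1380018901780497 rad 41.535145346819974 th 2.190005358209257
[[[255,0.8,-1.6,1,0,0,0]]]
```

Call:
send_rows(moves=[[[255,2.8,-5,3.3,0,0,0],[255,3.6,-4.3,3.6,0,0,0],[255,4.2,-3.5,3.8,0,0,0],[255,4.8,-2.6,3.8,0,0,0],[255,5.2,-1.6,3.8,0,0,0],[255,5.5,-0.7,3.6,0,0,0],[255,5.7,0.4,3.5,0,0,0],[255,5.7,1.4,3.1,0,0,0],[255,5.6,2.3,2.7,0,0,0],[255,5.3,3.3,2.3,0,0,0],[255,4.9,4.1,1.8,0,0,0],[255,4.4,4.8,1.3,0,0,0]]])

```text
clock: 48.75
position: [0.427, -0.4195, 0.2031]
ee_rot: [-3.14, 0.003, 2.678]
contact_force: [0.1, -3.2, 4.8]
width: 0.0233
```

```bash
python3 crank.py .25 -.05 3
```

```text
{'clock': 48.75, 'joint_pos': [-0.024, 0.471, 0.94, 1.688, -0.406, 1.188, 2.125], 'position': [0.427, -0.419, 0.203], 'ee_rot': [-3.14, 0.003, 2.678], 'contact_force': [0.121, -3.178, 4.795], 'width': 0.023}
meas u,y,ax 41.989475637288876 -9.746510745048923 0.0009212925950019959 rad 43.105806291007134 th 0.22807898871701082
[[[255,2.5,3.4,0.5,0,0,0],[255,2.1,3.5,0.2,0,0,0],[255,1.9,3.8,0,0,0,0]]]
```

Call:
send_rows(moves=[[[255,2.5,3.4,0.5,0,0,0],[255,2.1,3.5,0.2,0,0,0],[255,1.9,3.8,0,0,0,0],[255,0.6,1.3,0,0,0,0],[255,0,0,0,0,0,0]]])

```text
clock: 49.38
position: [0.4322, -0.4106, 0.2038]
ee_rot: [-3.135, 0.005, 2.675]
contact_force: [-0.7, -19.5, -1.4]
width: 0.0229
```

```bash
python3 crank.py -.08 -.1 1
```

```text
{'clock': 49.375, 'joint_pos': [-0.051, 0.463, 0.945, 1.696, -0.397, 1.182, 2.099], 'position': [0.432, -0.411, 0.204], 'ee_rot': [-3.135, 0.005, 2.675], 'contact_force': [-0.739, -19.526, -1.448], 'width': 0.023}
meas u,y,ax 42.895853727563235 0.4722220259534282 0.19266423096528543 rad 42.89845289352865 th -0.011008125735425795
[[[255,0.3,0.8,-0,0,0,0]]]
```

Call:
send_rows(moves=[[[255,-1,-2,0,0,0,0],[0,0,0,0,0,0,0],[0,0,0,0,0,0,0],[0,0,0,0,0,0,0],[0,0,0,0,0,0,0],[0,0,0,20,0,0,0],[0,0,0,35,0,0,0],[0,0,0,40,0,0,0],[0,0,0,20,0,0,0],[0,0,0,0,0,0,0]]])

```text
clock: 50.62
position: [0.4329, -0.4092, 0.3204]
ee_rot: [-3.141, 0.004, 2.679]
contact_force: [0.7, 0.6, -1.4]
width: 0.0866
```

```bash
python3 now.py; python3 - <<'E'
from h import *
from rig import cams
for n in("wrist","top","scene"):
    p=cams.camera(n); pickle.dump(p,open(n+"20.pkl","wb")); cv2.imwrite(f"pics/{n}20.png",p["pixels"][:,:,::-1])
    if n=="wrist": print(sleeve(p))
    if n=="scene": cv2.imwrite("pics/scene20c.png",cv2.resize(p["pixels"][160:310,190:480,::-1],None,fx=2.7,fy=2.7,interpolation=cv2.INTER_CUBIC))
    if n=="top": cv2.imwrite("pics/top20c.png",cv2.resize(p["pixels"][140:290,150:500,::-1],None,fx=2.28,fy=2.28,interpolation=cv2.INTER_CUBIC))
E
```

```text
{'clock': 50.625, 'joint_pos': [-0.0974, 0.3648, 1.0074, 1.5456, -0.3128, 1.3991, 2.0405], 'position': [0.4329, -0.4092, 0.3204], 'ee_rot': [-3.1415, 0.0044, 2.6786], 'contact_force': [0.7047, 0.5576, -1.4251], 'width': 0.0866}
{'n': 399, 'u': np.float64(41.27838736643718), 'y': np.float64(-1.532027416573692), 'rad': np.float64(41.306807811531186), 'th': np.float64(0.03709748964571449), 'axtop': np.float64(28.262804890590303), 'std': np.float64(0.3587843010284091)}
```

View pics/wrist20.png

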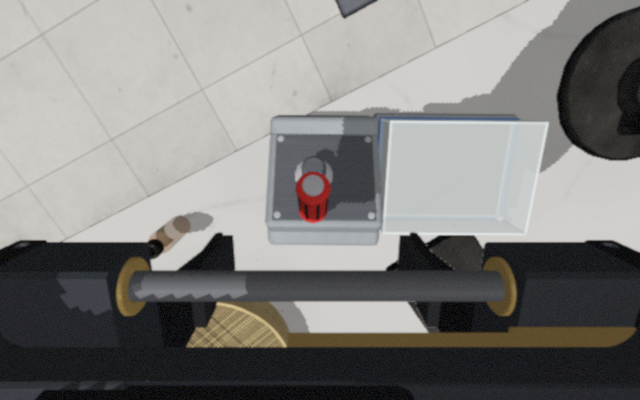

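View pics/scene20c.png

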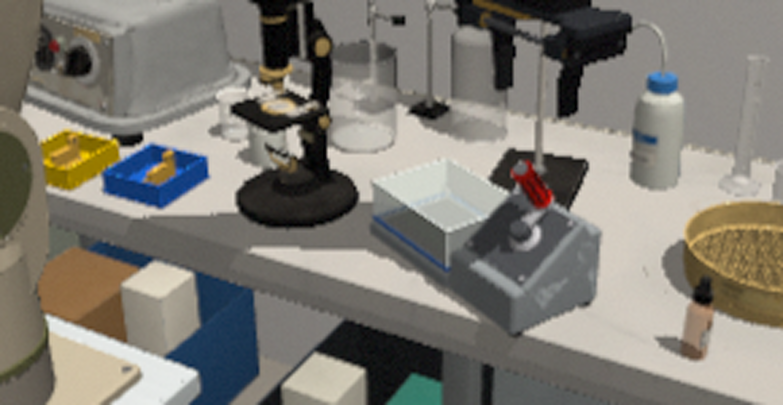

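View pics/top20c.png

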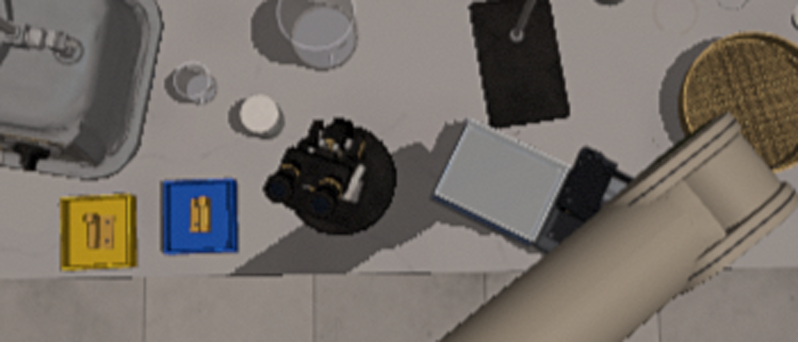

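```bash
python3 -c "
from rig import hand_in
print(hand_in())"
```

```text
the job is handed in; nothing more can be done
None
```

The job is finished and handed in, with about 51 of the 72 s used.

- **Opening the hood:** I held the crank's red sleeve throughout and wound it to the open stop. The position stopped changing there while the force rose to about 12 N. The hood itself was never pushed.
- **Brackets:** The left-hand bracket went into the blue bin and the right-hand one into the yellow bin. In the pictures taken after each placing and at the end, both stand upright on their feet. I did not touch the jar, beaker or bottle, and the final pictures show them where they stood.
- **Shutting the hood:** I wound it back until the crank met its shut stop, at about 20 N. I then let go and lifted the gripper clear.

**Last checks:** The hood looks shut in all three camera views. The final wrist-camera reading gave the crank at 0.037 rad rather than 0. The same camera showed a matching offset of about 1.5 mm at the open stop, so I take this as camera error; corrected, the crank is at about 0.00.

**What did not go smoothly:**
- My first approach to the sleeve, with the gripper tilted, stalled at a joint's range limit, so I gripped it pointing straight down instead.
- On the way back to the crank two joints sat at their range limits (−0.50 and 1.34) until I backed out and took another path. No reading was past a limit.
- The largest contact force in the readings, taken at the end of each move, was about 20 N.

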